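# Chock the tumbler on the draining board

## Robot

A 6-joint arm with a two-finger parallel gripper is mounted at the origin on the work surface. World frame = base frame: x ahead of the robot, y to its left, z up, the work surface at z = 0. Lengths are in m, angles in rad, forces in N, time in s.
With the tool pointing down it reaches from about 0.375 to 0.9 m from the base axis. Payload 3.1 kg.
Tool frame: the origin (TCP) lies at the very end of the fingers, on their centre line; the grasp point (between the pads) lies 19 mm behind it (robot.hold_point_z is the z of the grasp point in the tool frame, in m); z points along the fingers, y is the direction in which the jaws open and shut (so a half turn about z gives the same grasp; the last joint's range is limited). The gripper opens to 87 mm and grips with 3 to 60 N. Pads are 19 mm wide; open, the fingers measure 117 mm over their backs; the gripper's body (75 mm by 190 mm) begins 51 mm behind the grasp point.
Start: joints at [0.975, 0.527, 1.433, -0, 1.181, -0.178], TCP at [0.254, 0.571, 0.223] pointing down, gripper open.
Joint ranges: [-3.08, 3.08], [-0.75, 2.2], [0.22, 2.44], [-1.43, 4.57], [0, 2.65], [-2.85, 2.85]. Speed limits (rad/s): [2.79, 2.79, 3.14, 3.14, 3.14, 3.14].

## Interface

Orientations are given as a unit quaternion [x, y, z, w].
In Python, from rig import robot, viewer, spotter gives the robot as it stands.
- The arm moves only by the shell command python3 -m crank 'ROWS' [FORCE]. ROWS is text: rows parted by semicolons, each of 7 numbers parted by spaces: the turn, a rotation vector about the tool's x, y, z in units of 5 degrees (1.0 is 5 degrees), then the shift along the tool's x, y, z in units of 40 mm (1.0 is 40 mm), then the gripper's target within -1 to 1 (shut at 1, half-way at 0, fully open at -1). A call has 1 to 5 rows; each row shifts and turns the pose as measured when the row begins, along the tool's axes as they then stand; what a row does not reach is not made up. A row lasts 1/8 s, in which the tool goes at most 62.5 mm and 10.7 degrees, less where a joint would pass 70% of its speed; a pose out of reach is approached as far as the arm can. A call is refused whole if a number of a shift passes 1 or a number of a turn 1, either way. A call with a gripper value outside its range is refused whole. The fingers move at their own pace and stop on an object; FORCE is the grip in N (left out, the last holds). Time passes only in rows, so rows that do not move let the fingers close. It gives the time, the measured TCP pose, the force and the opening at its end, in the units of the state.
- robot.get_obs(): the state, without advancing time (a new reading comes with each control period).
- viewer.camera(name): name is "side" or "top"; returns a dict with "img" (480x640x3 uint8, red, green, blue), "camera_matrix" (3x3 intrinsics, pixels), "xyz" and "attitude" of the camera in the world. Camera axes: x right, y down, z forward; pixel columns grow to the right and rows downward; lengths in m; the calibration is good to about 2 mm. A picture is of the moment at which its call begins. There is no depth.
- robot.hand_in(): hands the job in, once; it reports no verdict.
Trained networks look in a picture, given as the dict that the camera call returned (one of the last four; its "shot" number tells which), for a name from the list of things; names that differ only in an ending like _2 or _b are one class to them, and where a whole thing is asked for, a point or a joint stands for the part that bears it (a point fixed in the world has none). Each returns a list of dicts, best first, with "score" (0 to 1); they miss things now and then, are a little off and sometimes report something else, mostly with a low value. They report only what shows in the picture. A call takes as long as a camera call. They do not tell look-alikes from the thing itself.
- spotter.boxes_of(name, picture): "at" ([x, y, z] in m, in the coordinates of the camera as it stood for that picture, good to about 4 mm: the middle of the surface that is visible of it).
The state is a dict: "time": time; "q": joint angles; "joint_velocities": joint speeds; "joint_torque": joint torques, N m; "position": TCP position; "tool_rot": TCP orientation; "ft_force": force on the tool from outside, world axes, zero at the start; "moment": the same for the moment, N m; "grip_width": finger opening in m.
Only numpy, scipy, OpenCV 4.12 (cv2) and the standard library are available. Lean on these libraries where they do the work, as an engineer would, in place of code of your own. Each camera call takes 0.05 s, during which the arm holds its last target.

## Task

Lay the steel tumbler on its side across the sloping draining board so it can dry without rolling off. First lift the blue stop block out of its caddy, tip it over onto its back on the low trivet (the trivet's end will stop its foot) and let go, then take it again and lay it, notch up, squarely on the yellow patch of the draining board and let go. Only then lay the tumbler gently down just uphill of the block and centred on it, resting against it, and let go; leave the juicer, pitcher, dish and spoon where they are.

Things in the scene. Friction and masses are not known exactly. Their poses are not given: they have to be found in the camera images.
- ramp: Fixed dark wooden draining board, 200 (its x) by 240 mm (its y), rubber strips at the sides. Origin on the sill under its centre. Its top slopes 8 degrees, rising along its own +x: 21 mm high at the low edge (towards the robot), 35 mm at the centre, 49 mm at the high edge. No lip: round things roll off the low edge.
- ramp_band (a point): Centre of the yellow rectangular patch (56 mm up the slope by 150 mm across) on the draining board's top surface, 52 mm down the slope from the board's centre. Axes are those of ramp (level x and y, not tilted). The patch is the footprint of the block lying on its back with its length across the slope.
- trivet_top (a point): Centre of the top of a fixed pale wooden trivet board, 180 mm (its x) by 110 mm (its y), 12 mm thick, flat on the sill. Its near end (its -x end) is a 12 mm step against which the foot of the block can be stopped when the block is tipped along the trivet's +x.
- caddy: Fixed open steel box, 64 (x) by 80 (y) by 60 mm high, walls and floor 4 mm, origin at the centre of its underside. The block stands loosely in it on its floor at the start.
- block_center (a point): Centre (half-way up) of the blue stop block, 150 mm long (its z, upright at the start), 56 mm wide (its y), 40 mm deep (its x), about 250 g. Its +x face is the flat back; in its -x face a notch 50 mm long, 22 mm deep, runs through the full width at mid-length, leaving a web 18 mm thick between two 50 mm lugs 40 mm deep. Lying on its back (+x down) the notch faces up and leaves room for a finger between the lugs when the tumbler is set against them.
- tumbler_center (a point): Centre of the steel tumbler, a closed plain cylinder 64 mm in diameter and 160 mm long, about 320 g, with two copper bands; its own x is the cylinder axis. It lies at the start in the cradle, its centre 38 mm above the sill. It rolls freely.
- cradle: Fixed wooden cradle, a slab 130 (x) by 75 (y) by 6 mm with two 8 mm ribs along x at its sides (tops 14 mm above the sill) which keep the tumbler from rolling. Origin under its centre.
- juicer: Bystander: clear glass juicer bowl, 132 mm across, 62 mm high, with a side handle; origin at centre of its underside.
- pitcher: Bystander: stainless pitcher with lid, 108 mm across, 187 mm high, side handle; origin at centre of its underside.
- dish: Bystander: terracotta dish, 90 mm across, 26 mm high; origin at centre of its underside.
- spoon: Bystander: slotted steel spoon 215 mm long along its y, 55 mm wide, 5 mm thick, lying flat; origin on the underside near its middle.
Not all that is in view belongs to the job. Leave any turquoise look-alike of the part that bears tumbler_center alone.

How it is judged:
On the way, in this order (a step that is already met when the one before it is completed fails the run):
1. the block lies on its back on the trivet, let go (angle between block_center's own x axis and vertical above 2.9 rad and horizontal distance between block_center and trivet_top below 0.09 m and height (world z) of block_center below 0.045 m and contact force between the fingers and block below 0.05 N), for 0.2 s.
2. the block lies on its back on the yellow patch, let go, before the tumbler is laid on the board (angle between block_center's own x axis and vertical above 2.9 rad and x of block_center in the frame of ramp_band between -0.017 and 0.011 m and y of block_center in the frame of ramp_band between -0.02 and 0.02 m and z of block_center in the frame of ramp_band below 0.032 m and angle between the z axis of block_center and the y axis of ramp, either way round below 0.15 rad and contact force between the fingers and block below 0.05 N and horizontal distance between tumbler_center and ramp_band above 0.12 m), for 0.2 s.
At the end, for the whole second after the job is handed in: Block on its back (notch up) on the yellow patch, within 14 mm along the slope, 20 mm across and 8.5 degrees; tumbler lying on the board just uphill, touching the block, across the slope within 8.5 degrees and centred within 30 mm; both at rest and let go; bystanders not moved over 30 mm (angle between block_center's own x axis and vertical above 2.9 rad and x of block_center in the frame of ramp_band between -0.017 and 0.011 m and y of block_center in the frame of ramp_band between -0.02 and 0.02 m and z of block_center in the frame of ramp_band below 0.032 m and angle between the z axis of block_center and the y axis of ramp, either way round below 0.15 rad and contact force between the fingers and block below 0.05 N and x of tumbler_center in the frame of ramp_band between 0.035 and 0.078 m and y of tumbler_center in the frame of ramp_band between -0.03 and 0.03 m and angle between the x axis of tumbler_center and the y axis of ramp, either way round below 0.15 rad and contact force between tumbler and ramp above 0.3 N and contact force between tumbler and block above 0.1 N and contact force between the fingers and tumbler below 0.02 N and linear speed of each of tumbler, block below 0.02 m/s).
It fails at once if the tumbler is let go on the draining board while the block is not in place (contact force between tumbler and ramp above 0.2 N and contact force between the fingers and tumbler below 0.02 N and (horizontal distance between block_center and ramp_band above 0.03 m or angle between block_center's own x axis and vertical below 2.8 rad)).
It fails at once if the tumbler is dropped or runs free (linear speed of tumbler above 0.35 m/s and contact force between the fingers and tumbler below 0.02 N).
It fails at once if a bystander is moved by more than 30 mm or tipped (distance of any of juicer, pitcher, dish, spoon from where it was at the start of the episode above 0.03 m or angle between any of pitcher, juicer, dish's own z axis and vertical above 0.4 rad).
It also fails if it takes over 72 s, if anything falls off the work surface, if the arm or the gripper's body presses on something with over 40 N, if the wrist force passes 120 N, or if a joint passes its speed limit or range.

## Working session

There is one attempt and no reset: what is moved stays moved. The work goes in short steps, Python scripts to look and compute and a shell command to move; the robot and the scene stay as the last step left them, time stands still between calls to the robot, and variables do not carry over. Pictures are saved under pics/ and viewed, and the job is handed in when it is done.

```bash
ls; mkdir -p pics; cat > h.py <<'E'
import numpy as np, cv2
from scipy.spatial.transform import Rotation as R
from rig import robot, viewer, spotter
def camR(p):
    a=np.array(p["attitude"],float)
    return R.from_quat(a).as_matrix() if a.size==4 else a.reshape(3,3)
def shot(cam,name):
    p=viewer.camera(cam); cv2.imwrite(f"pics/{name}.png",p["img"][:,:,::-1]); return p
def find(n,p):
    out=[]
    for d in spotter.boxes_of(n,p):
        w=camR(p)@np.array(d["at"])+np.array(p["xyz"]); out.append((round(d["score"],2),w.round(3).tolist()))
    return out
def proj(p,w):
    c=camR(p).T@(np.array(w,float).reshape(-1,3)-np.array(p["xyz"])).T
    k=np.array(p["camera_matrix"])@c; return (k[:2]/k[2]).T
def ray(p,u,v,z):
    d=camR(p)@np.linalg.inv(np.array(p["camera_matrix"]))@np.array([u,v,1.]); o=np.array(p["xyz"]); return o+d*(z-o[2])/d[2]
def st():
    o=robot.get_obs(); print(o["time"],np.round(o["position"],4),R.from_quat(o["tool_rot"]).as_matrix().round(3).tolist(),o["grip_width"],np.round(o["ft_force"],1))
E
python3 - <<'E'
from h import *
for c in("top","side"):
    p=shot(c,c+"0"); print(c,p["xyz"],p["attitude"],p["camera_matrix"])
    for n in"ramp ramp_band trivet_top caddy block_center tumbler_center cradle juicer pitcher dish spoon".split():
        print(n,find(n,p)[:3])
st()
E
```

```text
pics
top [ 0.26948559 -0.102148    1.23918437] [ 0.70833027 -0.69929842  0.06741278 -0.06859637] [[502.99651066   0.         319.52448573]
 [  0.         502.99651066 238.82004984]
 [  0.           0.           1.        ]]
ramp [(0.82, [0.577, -0.023, 0.035])]
ramp_band [(0.7, [0.578, -0.02, 0.037])]
trivet_top [(0.94, [0.563, 0.328, 0.008])]
caddy [(0.69, [0.576, -0.26, 0.04]), (0.19, [0.734, 0.228, 0.15])]
block_center [(0.97, [0.591, -0.273, 0.146])]
tumbler_center [(0.88, [0.602, -0.482, 0.057]), (0.85, [0.196, -0.336, 0.06]), (0.75, [0.403, -0.322, 0.063])]
cradle [(0.46, [0.414, -0.293, 0.002])]
juicer [(0.79, [0.797, 0.0, 0.027])]
pitcher [(0.59, [0.732, 0.229, 0.151])]
dish [(0.88, [0.768, -0.169, 0.017])]
spoon []
side [ 0.59225252 -0.89545412  0.7698824 ] [ 0.90503714  0.06265357 -0.02309855 -0.42005804] [[517.44519111   0.         312.10452346]
 [  0.         517.44519111 234.87823849]
 [  0.           0.           1.        ]]
ramp [(0.64, [0.581, -0.039, 0.032])]
ramp_band [(0.57, [0.581, -0.041, 0.039])]
trivet_top [(0.59, [0.565, 0.319, 0.011])]
caddy [(0.7, [0.598, -0.314, 0.04])]
block_center [(0.77, [0.6, -0.3, 0.133]), (0.74, [0.593, -0.312, 0.04])]
tumbler_center [(0.86, [0.209, -0.36, 0.058]), (0.65, [0.406, -0.344, 0.064]), (0.57, [0.41, -0.533, 0.058])]
cradle [(0.63, [0.403, -0.358, 0.01])]
juicer [(0.96, [0.799, 0.006, 0.037]), (0.58, [0.403, -0.355, 0.008])]
pitcher [(0.75, [0.403, -0.357, 0.009]), (0.65, [0.749, 0.198, 0.107])]
dish [(0.77, [0.775, -0.162, 0.019])]
spoon [(0.72, [0.377, 0.051, 0.007])]
1.2 [0.2535 0.5712 0.2225] [[-0.914, 0.406, -0.0], [0.406, 0.914, -0.0], [0.0, -0.0, -1.0]] 0.08706813608899239 [ 0.6 -0.  -0.5]
```

View pics/top0.png

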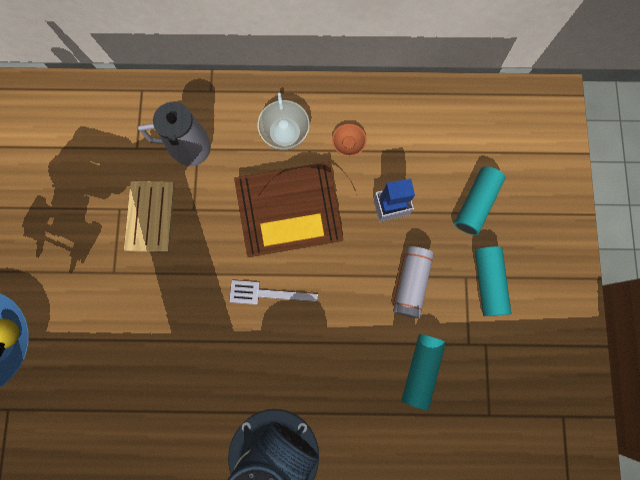

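View pics/side0.png

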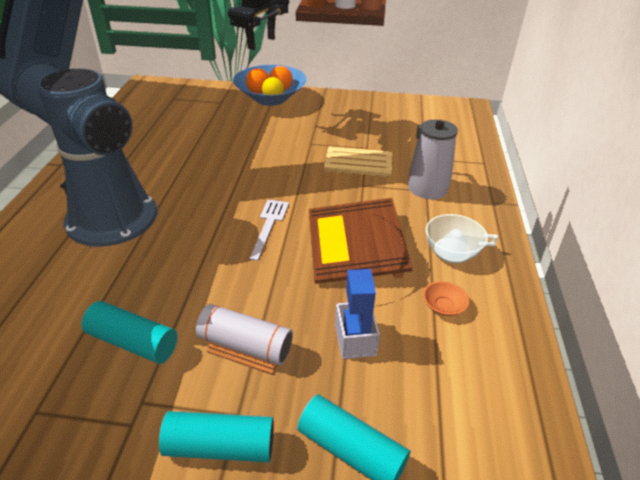

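```bash
python3 - <<'E'
from h import *
a=cv2.imread("pics/side0.png")[250:370,290:410]; b=cv2.imread("pics/top0.png")[160:230,360:430]
cv2.imwrite("pics/z0.png",np.hstack([cv2.resize(a,(400,400),interpolation=3),cv2.resize(b,(400,400),interpolation=3)]))
for c in("top","side"):
    p=viewer.camera(c); im=p["img"].astype(int); r,g,bl=im[...,0],im[...,1],im[...,2]
    # yellow
    m=((r>190)&(g>170)&(bl<80)).astype(np.uint8)
    if c=="side": m[:180]=0
    n,l,s,ct=cv2.connectedComponentsWithStats(m); k=1+s[1:,4].argmax()
    cs,_=cv2.findContours((l==k).astype(np.uint8),0,2)
    rect=cv2.minAreaRect(cs[0]) ; q=cv2.approxPolyDP(cs[0],5,True)[:,0]
    print(c,"yellow px",q.tolist(),"ctr",ct[k])
    w=np.array([ray(p,u,v,.0277) for u,v in q]); print(w.round(4)[:,:2].tolist())
    uv=np.argwhere(l==k)[:,::-1]; W=np.array([ray(p,u,v,.0277) for u,v in uv])[:,:2]
    print("centroid",W.mean(0)); rr=cv2.minAreaRect((W*1000).astype(np.float32)); print(rr)
    # trivet
    hsv=cv2.cvtColor(p["img"],cv2.COLOR_RGB2HSV)
    cv2.imwrite(f"pics/{c}_blue.png",0*im)
    mb=((bl>r+60)&(bl>g+40)).astype(np.uint8)
    n,l,s,ct=cv2.connectedComponentsWithStats(mb)
    for k in range(1,n):
        if s[k,4]>60: print("blue",s[k],ct[k].round(1))
E
```

```text
top yellow px [[319, 214], [261, 224], [264, 245], [323, 234]] ctr [291.76344086 229.28264209]
[[0.5684, -0.0965], [0.5412, 0.0463], [0.4886, 0.0371], [0.518, -0.107]]
centroid [ 0.52888746 -0.02993582]
((528.9252319335938, -29.875457763671875), (54.719364166259766, 148.888427734375), 11.023749351501465)
blue [383 179  32  32 633] [399.  193.6]
blue [  0 295  26  28 256] [  9.9 306.8]
side yellow px [[341, 216], [318, 219], [323, 263], [348, 259]] ctr [332.40273038 239.528157  ]
[[0.5411, 0.0517], [0.4897, 0.0328], [0.5183, -0.112], [0.569, -0.0922]]
centroid [ 0.52980329 -0.03320506]
((529.1787719726562, -30.01331329345703), (57.44612503051758, 157.39015197753906), 10.571128845214844)
blue [288  67  18  22 165] [298.   76.5]
blue [ 344  269   31   66 1072] [357.1 296.5][ WARN:0@1.397] global loadsave.cpp:1063 imwrite_ Unsupported depth image for selected encoder is fallbacked to CV_8U.
```

View pics/z0.png

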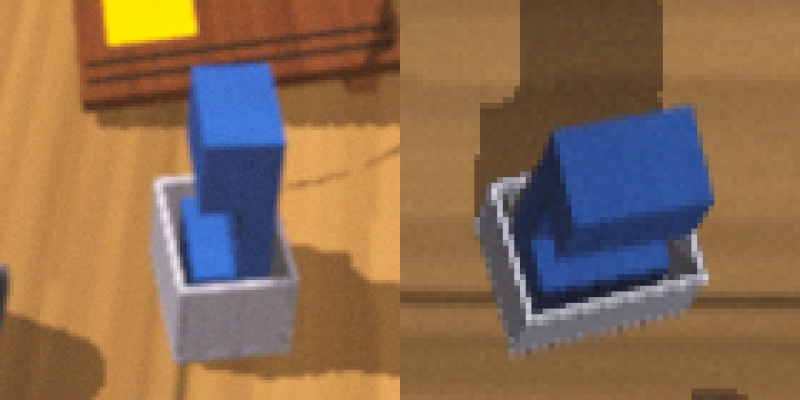

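```bash
python3 - <<'E'
from h import *
a=cv2.imread("pics/top0.png")[165:265,105:215]; b=cv2.imread("pics/side0.png")[135:185,310:410]
c=cv2.imread("pics/top0.png")[235:325,380:445]; d=cv2.imread("pics/side0.png")[295:380,185:305]
f=lambda x:cv2.resize(x,(400,300),interpolation=cv2.INTER_CUBIC)
cv2.imwrite("pics/z1.png",np.vstack([np.hstack([f(a),f(b)]),np.hstack([f(c),f(d)])]))
p=viewer.camera("top")
# block top corners
for x,y in[(155,133),(292,107),(312,200),(170,228)]:
    print(ray(p,360+x/5.714-.4,160+y/5.714-.4,.154).round(4))
E
```

```text
[ 0.6111 -0.2483  0.154 ]
[ 0.6225 -0.3024  0.154 ]
[ 0.5846 -0.3094  0.154 ]
[ 0.5725 -0.2536  0.154 ]
```

View pics/z1.png

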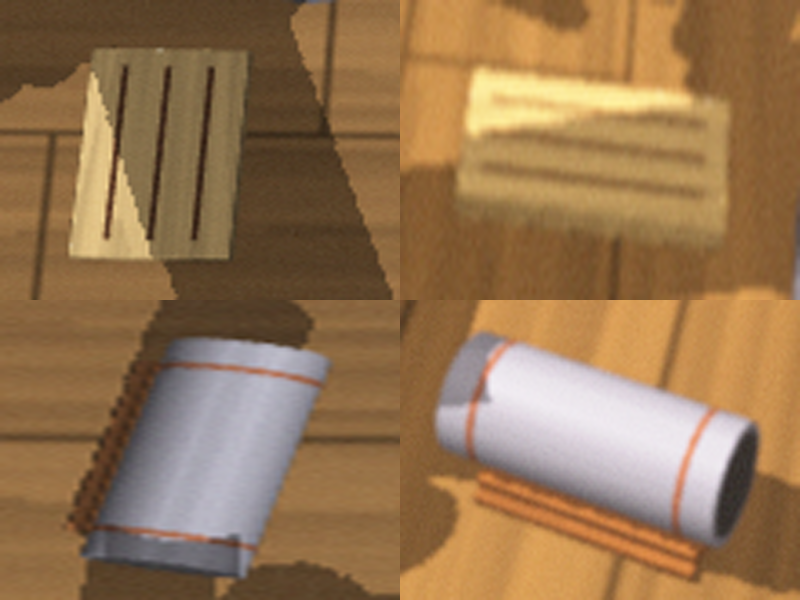

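```bash
cat > fit.py <<'E'
from h import *
from scipy.optimize import minimize
def box(c,Rm,dims):
    s=np.array([[i,j,k] for i in(-1,1) for j in(-1,1) for k in(-1,1)])*np.array(dims)/2
    return (Rm@s.T).T+c
def cyl(c,Rm,r=.032,L=.16):
    t=np.linspace(0,2*np.pi,40,endpoint=False)
    s=np.concatenate([np.c_[np.full(40,e*L/2),r*np.cos(t),r*np.sin(t)] for e in(-1,1)])
    return (Rm@s.T).T+c
def hull(p,pts,S=4):
    m=np.zeros((480*S,640*S),np.uint8); h=cv2.convexHull(proj(p,pts).astype(np.float32))
    cv2.fillPoly(m,[((h[:,0]+.5)*S).astype(np.int32)],1); return cv2.resize(m.astype(np.float32),(640,480),interpolation=cv2.INTER_AREA)
def iou(m,h): return np.minimum(m,h).sum()/np.maximum(m,h).sum()
def greymask(p,cx,cy,w=60):
    im=p["img"]; hsv=cv2.cvtColor(im,cv2.COLOR_RGB2HSV).astype(int); lab=cv2.cvtColor(im,cv2.COLOR_RGB2LAB).astype(int)
    m=((lab[...,2]<132)&(abs(lab[...,1]-128)<12)).astype(np.uint8)
    z=np.zeros_like(m); z[max(0,cy-w):cy+w,max(0,cx-w):cx+w]=m[max(0,cy-w):cy+w,max(0,cx-w):cx+w]
    z=cv2.morphologyEx(z,cv2.MORPH_CLOSE,np.ones((7,7)))
    z=cv2.morphologyEx(z,cv2.MORPH_OPEN,np.ones((3,3)))
    n,l,s,ct=cv2.connectedComponentsWithStats(z); k=1+s[1:,4].argmax(); return (l==k).astype(np.float32)
def search(f,x0,step,its=9):
    return minimize(f,x0,method="Nelder-Mead",options=dict(initial_simplex=np.array([x0]+[np.array(x0)+np.eye(len(x0))[i]*step[i] for i in range(len(x0))]),maxiter=120))
E
python3 - <<'E'
from fit import *
pt=viewer.camera("top"); ps=viewer.camera("side")
for x,y in[(92,48),(248,52),(229,259),(68,257)]:
    print("trivet",ray(pt,105+x/3.636-.4,165+y/3-.4,.012).round(4))
for x,y in[(475,72),(725,100),(720,222),(460,190)]:
    print("trivet side",ray(ps,310+(x-400)/4-.4,135+y/6-.4,.012).round(4))
for nm,pp in(("both",[(pt,greymask(pt,412,280)),(ps,greymask(ps,244,334))]),):
    print([int(m.sum()) for _,m in pp])
    for sub in (pp,pp[:1],pp[1:]):
        f=lambda v:-sum(iou(m,hull(p,cyl(np.array([v[0],v[1],.038]),R.from_euler('z',v[2]).as_matrix()))) for p,m in sub)
        r=search(f,[.405,-.335,0.],[.01,.01,.15]); print("tumbler",r.x,r.fun)
# block top face: fit full block hull in both (visible part only) -> blue mask
E
```

```text
trivet [0.6535 0.3857 0.012 ]
trivet [0.6514 0.2763 0.012 ]
trivet [0.4735 0.277  0.012 ]
trivet [0.4738 0.3867 0.012 ]
trivet side [0.4756 0.3846 0.012 ]
trivet side [0.6522 0.3859 0.012 ]
trivet side [0.6507 0.2811 0.012 ]
trivet side [0.4768 0.2811 0.012 ]
[1835, 3261]
tumbler [ 0.401867   -0.32432353 -0.24048267] -1.895453929901123
tumbler [ 0.40197907 -0.32394866 -0.23813894] -0.9604181051254272
tumbler [ 0.40034745 -0.32330248 -0.24070505] -0.9389559030532837
```

```bash
cat > plan.py <<'E'
from h import *
def Rt(yaw_y,tilt=0,axis=(0,1,0)):
    """tool down, jaw (tool y) at azimuth yaw_y deg; then world rotation tilt deg about axis"""
    a=np.radians(yaw_y); y=np.array([np.cos(a),np.sin(a),0]); z=np.array([0,0,-1.]); x=np.cross(y,z)
    return R.from_rotvec(np.radians(tilt)*np.array(axis,float)/np.linalg.norm(axis)).as_matrix()@np.c_[x,y,z]
def plan(pos,Rm,n=None,g=-1,maxmm=38,show=True):
    o=robot.get_obs(); P=np.array(o["position"]); Q=R.from_quat(o["tool_rot"]); T=R.from_matrix(Rm)
    d=np.array(pos)-P; rv=(Q.inv()*T).as_rotvec()
    if n is None: n=int(max(1,np.ceil(np.abs(d).max()*1000/maxmm),np.ceil(np.linalg.norm(np.degrees(rv))/5)))
    print("t",o["time"],"d mm",(d*1000).round(1),"rot deg",np.degrees(rv).round(1),"n",n,"w",round(o["grip_width"],4),"F",np.round(o["ft_force"],1))
    rows=[]
    for i in range(n):
        Qi=Q*R.from_rotvec(rv*i/n); s=Qi.inv().apply(d/n)/.04
        rows.append(" ".join(f"{v:.2f}" for v in [*(np.degrees(rv/n)/5),*s])+f" {g}")
    for i in range(0,n,5): print("; ".join(rows[i:i+5]))
E
python3 - <<'E'
from plan import *
plan([.592,-.279,.2225],Rt(101.5))
E
```

```text
t 1.45 d mm [ 338.4 -850.2   -0. ] rot deg [ -0.   -0.  -35.4] n 23 w 0.0871 F [-0.5 -0.6  0.3]
-0.00 -0.00 -0.31 -0.71 -0.70 0.00 -1; -0.00 -0.00 -0.31 -0.69 -0.71 0.00 -1; -0.00 -0.00 -0.31 -0.67 -0.73 0.00 -1; -0.00 -0.00 -0.31 -0.65 -0.75 0.00 -1; -0.00 -0.00 -0.31 -0.63 -0.77 0.00 -1
-0.00 -0.00 -0.31 -0.61 -0.78 0.00 -1; -0.00 -0.00 -0.31 -0.59 -0.80 0.00 -1; -0.00 -0.00 -0.31 -0.57 -0.82 0.00 -1; -0.00 -0.00 -0.31 -0.55 -0.83 0.00 -1; -0.00 -0.00 -0.31 -0.52 -0.85 0.00 -1
-0.00 -0.00 -0.31 -0.50 -0.86 0.00 -1; -0.00 -0.00 -0.31 -0.48 -0.87 0.00 -1; -0.00 -0.00 -0.31 -0.45 -0.89 0.00 -1; -0.00 -0.00 -0.31 -0.43 -0.90 0.00 -1; -0.00 -0.00 -0.31 -0.41 -0.91 0.00 -1
-0.00 -0.00 -0.31 -0.38 -0.92 0.00 -1; -0.00 -0.00 -0.31 -0.36 -0.93 0.00 -1; -0.00 -0.00 -0.31 -0.33 -0.94 0.00 -1; -0.00 -0.00 -0.31 -0.31 -0.95 0.00 -1; -0.00 -0.00 -0.31 -0.28 -0.95 0.00 -1
-0.00 -0.00 -0.31 -0.25 -0.96 0.00 -1; -0.00 -0.00 -0.31 -0.23 -0.97 0.00 -1; -0.00 -0.00 -0.31 -0.20 -0.97 0.00 -1
```

```bash
python3 -m crank '0 0 -0.3 -0.7 -0.7 0 -1; 0 0 -0.3 -0.7 -0.7 0 -1; 0 0 -0.3 -0.65 -0.75 0 -1; 0 0 -0.3 -0.65 -0.75 0 -1; 0 0 -0.3 -0.65 -0.75 0 -1'
python3 -m crank '0 0 -0.3 -0.6 -0.8 0 -1; 0 0 -0.3 -0.6 -0.8 0 -1; 0 0 -0.3 -0.55 -0.8 0 -1; 0 0 -0.3 -0.55 -0.85 0 -1; 0 0 -0.3 -0.5 -0.85 0 -1'
python3 -m crank '0 0 -0.3 -0.5 -0.85 0 -1; 0 0 -0.3 -0.5 -0.85 0 -1; 0 0 -0.3 -0.45 -0.9 0 -1; 0 0 -0.3 -0.45 -0.9 0 -1; 0 0 -0.3 -0.4 -0.9 0 -1'
python3 - <<'E'
from plan import *
plan([.592,-.279,.2225],Rt(101.5))
E
```

```text
time: 2.08
position: [0.3287, 0.3853, 0.2226]
tool_rot: [0.138, 0.99, 0.002, 0.001]
ft_force: [0.4, 0.3, -0.8]
grip_width: 0.0873
time: 2.7
position: [0.405, 0.1948, 0.2236]
tool_rot: [0.07, 0.998, 0.003, 0.004]
ft_force: [0.6, 0.2, 0.1]
grip_width: 0.0871
time: 3.32
position: [0.4845, 0.0048, 0.2248]
tool_rot: [0.003, 1.0, 0.002, 0.006]
ft_force: [0.7, 0.8, -0.2]
grip_width: 0.0873
t 3.325 d mm [ 107.5 -283.8   -2.3] rot deg [  0.2   0.7 -11.8] n 8 w 0.0873 F [ 0.7  0.8 -0.2]
0.01 0.02 -0.30 -0.34 -0.88 0.01 -1; 0.01 0.02 -0.30 -0.32 -0.89 0.01 -1; 0.01 0.02 -0.30 -0.30 -0.90 0.01 -1; 0.01 0.02 -0.30 -0.27 -0.91 0.01 -1; 0.01 0.02 -0.30 -0.25 -0.92 0.01 -1
0.01 0.02 -0.30 -0.22 -0.92 0.01 -1; 0.01 0.02 -0.30 -0.20 -0.93 0.01 -1; 0.01 0.02 -0.30 -0.18 -0.93 0.01 -1
```

```bash
python3 -m crank '0 0 -0.3 -0.35 -0.9 0 -1; 0 0 -0.3 -0.3 -0.9 0 -1; 0 0 -0.3 -0.3 -0.9 0 -1; 0 0 -0.3 -0.25 -0.9 0 -1; 0 0 -0.3 -0.25 -0.9 0 -1'
python3 -m crank '0 0.05 -0.3 -0.25 -0.95 0 -1; 0 0.05 -0.3 -0.2 -0.95 0 -1; 0 0 -0.3 -0.2 -0.95 0 -1; 0 0 0 0 0 0 -1'
python3 - <<'E'
from plan import *
plan([.592,-.279,.116],Rt(101.5))
E
```

```text
time: 3.95
position: [0.5534, -0.1792, 0.2257]
tool_rot: [-0.064, 0.998, 0.002, 0.007]
ft_force: [0.9, -0.7, -0.0]
grip_width: 0.0871
time: 4.45
position: [0.5986, -0.2948, 0.2255]
tool_rot: [-0.103, 0.995, 0.001, 0.004]
ft_force: [-0.4, -0.0, 0.7]
grip_width: 0.0871
t 4.45 d mm [  -6.6   15.8 -109.5] rot deg [0.  0.4 0.3] n 3 w 0.0871 F [-0.4 -0.   0.7]
0.00 0.03 0.02 0.03 0.14 0.91 -1; 0.00 0.03 0.02 0.03 0.14 0.91 -1; 0.00 0.03 0.02 0.03 0.14 0.91 -1
```

```bash
python3 -m crank '0 0 0 0.1 0.4 0.3 -1; 0 0 0 0 0 0.3 -1; 0 0 0 0 0 0 -1'
python3 - <<'E'
from plan import *
shot("side","s1")
plan([.592,-.279,.116],Rt(101.5))
E
```

```text
time: 4.82
position: [0.5909, -0.2785, 0.2004]
tool_rot: [-0.103, 0.995, 0.001, 0.003]
ft_force: [0.7, 0.5, -0.5]
grip_width: 0.087
t 4.875 d mm [  0.8  -0.4 -85. ] rot deg [0.1 0.4 0.3] n 3 w 0.0868 F [0.  0.6 1.2]
0.00 0.03 0.02 -0.00 -0.01 0.71 -1; 0.00 0.03 0.02 -0.00 -0.00 0.71 -1; 0.00 0.03 0.02 -0.00 -0.00 0.71 -1
```

View pics/s1.png

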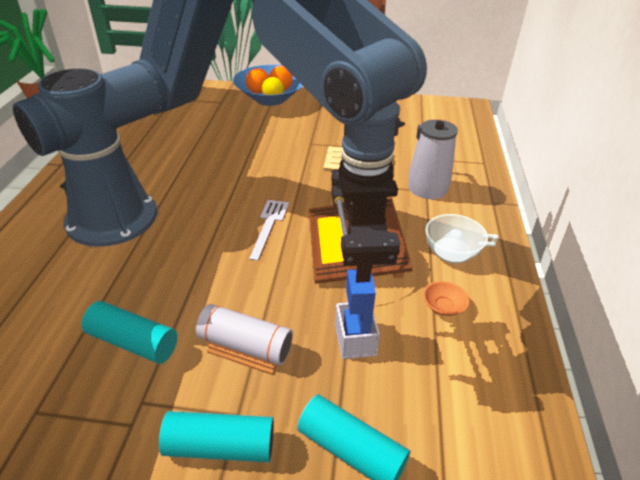

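The side picture shows the gripper right above the blue block (block top near 361,285), aligned. I go down and grip.

```bash
python3 -m crank '0 0 0 0 0 0.7 -1; 0 0 0 0 0 0.7 -1; 0 0 0 0 0 0.6 -1; 0 0 0 0 0 0 -1' 
python3 -m crank '0 0 0 0 0 0 1; 0 0 0 0 0 0 1; 0 0 0 0 0 0 1; 0 0 0 0 0 0 1' 25
python3 - <<'E'
from plan import *
plan([.592,-.279,.116],Rt(101.5))
E
```

```text
time: 5.38
position: [0.5951, -0.2801, 0.1225]
tool_rot: [-0.103, 0.995, -0.002, 0.007]
ft_force: [0.4, 0.4, 0.8]
grip_width: 0.0871
time: 5.88
position: [0.5975, -0.2817, 0.1269]
tool_rot: [-0.103, 0.995, -0.004, 0.01]
ft_force: [0.1, -0.4, -2.4]
grip_width: 0.056
t 5.875 d mm [ -5.5   2.7 -10.9] rot deg [-0.6  1.1  0.3] n 1 w 0.056 F [ 0.1 -0.4 -2.4]
-0.12 0.21 0.07 0.13 0.10 0.27 -1
```

```bash
python3 -m crank '0 0 0 0 0 -0.6 1; 0 0 0 0 0 -0.7 1; 0 0 0 0 0 -0.7 1; 0 0 0 0 0 -0.6 1; 0 0 0 0 0 0 1' 
python3 - <<'E'
from plan import *
p=shot("side","s2"); print(find("block_center",p))
plan([.46,.345,.23],Rt(90),g=1)
E
```

```text
time: 6.5
position: [0.5931, -0.2795, 0.2308]
tool_rot: [-0.103, 0.995, -0.002, 0.007]
ft_force: [0.2, 0.4, -3.6]
grip_width: 0.0561
[(0.7, [0.596, -0.303, 0.162])]
t 6.6 d mm [-131.5  623.4    2. ] rot deg [ 0.   0.5 11.8] n 17 w 0.0561 F [ 0.7  0.7 -2.8]
0.00 0.01 0.14 0.00 0.94 -0.00 1; 0.00 0.01 0.14 0.01 0.94 -0.00 1; 0.00 0.01 0.14 0.02 0.94 -0.00 1; 0.00 0.01 0.14 0.04 0.94 -0.00 1; 0.00 0.01 0.14 0.05 0.94 -0.00 1
0.00 0.01 0.14 0.06 0.94 -0.00 1; 0.00 0.01 0.14 0.07 0.93 -0.00 1; 0.00 0.01 0.14 0.08 0.93 -0.00 1; 0.00 0.01 0.14 0.09 0.93 -0.00 1; 0.00 0.01 0.14 0.10 0.93 -0.00 1
0.00 0.01 0.14 0.11 0.93 -0.00 1; 0.00 0.01 0.14 0.13 0.93 -0.00 1; 0.00 0.01 0.14 0.14 0.93 -0.00 1; 0.00 0.01 0.14 0.15 0.93 -0.00 1; 0.00 0.01 0.14 0.16 0.92 -0.00 1
0.00 0.01 0.14 0.17 0.92 -0.00 1; 0.00 0.01 0.14 0.18 0.92 -0.00 1
```

View pics/s2.png

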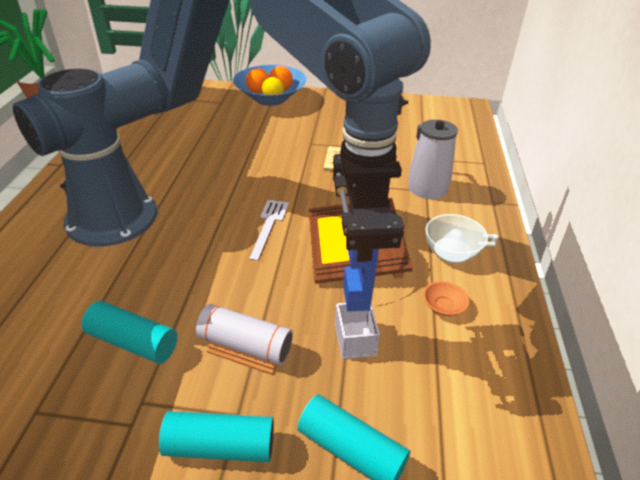

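```bash
python3 -m crank '0 0 0.15 0 0.9 0 1; 0 0 0.15 0 0.95 0 1; 0 0 0.15 0 0.95 0 1; 0 0 0.15 0.05 0.95 0 1; 0 0 0.15 0.05 0.95 0 1'
python3 -m crank '0 0 0.15 0.05 0.95 0 1; 0 0 0.15 0.05 0.95 0 1; 0 0 0.15 0.1 0.95 0 1; 0 0 0.15 0.1 0.95 0 1; 0 0 0.15 0.1 0.95 0 1'
python3 - <<'E'
from plan import *
plan([.455,.345,.23],Rt(90),g=1)
E
```

```text
time: 7.22
position: [0.5489, -0.0902, 0.2185]
tool_rot: [-0.066, 0.998, 0.004, -0.002]
ft_force: [0.9, -0.2, -2.0]
grip_width: 0.0561
time: 7.85
position: [0.5057, 0.104, 0.2126]
tool_rot: [-0.032, 0.999, 0.006, -0.011]
ft_force: [-0.2, -0.1, -2.0]
grip_width: 0.056
t 7.85 d mm [-50.7 241.   17.4] rot deg [ 0.7 -1.2  3.7] n 7 w 0.056 F [-0.2 -0.1 -2. ]
0.02 -0.03 0.10 0.13 0.87 -0.05 1; 0.02 -0.03 0.10 0.13 0.87 -0.05 1; 0.02 -0.03 0.10 0.14 0.87 -0.05 1; 0.02 -0.03 0.10 0.15 0.87 -0.05 1; 0.02 -0.03 0.10 0.16 0.87 -0.06 1
0.02 -0.03 0.10 0.17 0.86 -0.06 1; 0.02 -0.03 0.10 0.17 0.86 -0.06 1
```

```bash
python3 -m crank '0 0 0.1 0.15 0.9 0 1; 0 -0.1 0.1 0.15 0.9 0 1; 0 -0.1 0.1 0.15 0.9 0 1; 0 0 0.1 0.15 0.85 0 1; 0 0 0.1 0.15 0.75 0 1'
python3 -m crank '0 0 0.1 0.2 0.4 0 1; 0 0 0 0.15 0.2 0 1; 0 0 0 0 0 0 1'
python3 - <<'E'
from plan import *
p=shot("top","t3");print(find("block_center",p)); p=shot("side","s3");print(find("block_center",p))
plan([.452,.345,.125],Rt(90),g=1)
E
```

```text
time: 8.48
position: [0.4605, 0.2794, 0.2072]
tool_rot: [-0.01, 1.0, 0.005, -0.01]
ft_force: [0.3, 0.1, -2.6]
grip_width: 0.0554
time: 8.85
position: [0.4422, 0.3047, 0.2036]
tool_rot: [-0.007, 1.0, 0.003, -0.013]
ft_force: [-0.1, 0.2, -1.8]
grip_width: 0.0558
[(0.6, [0.731, 0.226, 0.149]), (0.55, [0.423, 0.304, 0.124])]
[(0.58, [0.445, 0.279, 0.147]), (0.3, [0.775, -0.161, 0.02])]
t 9.05 d mm [  8.3  41.  -79.5] rot deg [ 0.4 -1.4  0.7] n 3 w 0.0562 F [ 1.2  0.2 -2.6]
0.03 -0.09 0.04 -0.09 0.34 0.66 1; 0.03 -0.09 0.04 -0.08 0.34 0.66 1; 0.03 -0.09 0.04 -0.08 0.34 0.66 1
```

View pics/s3.png

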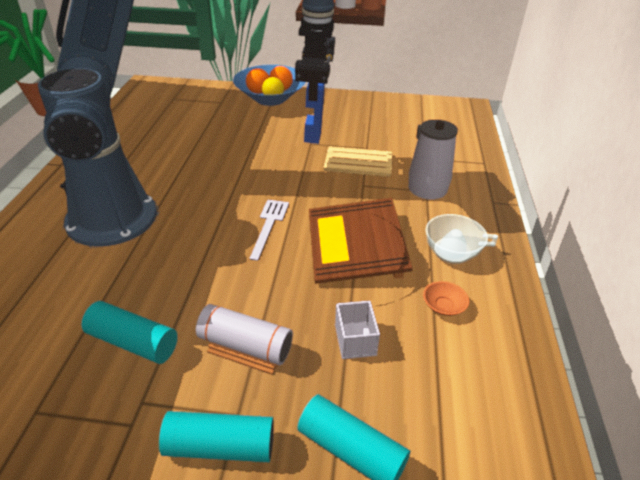

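View pics/t3.png

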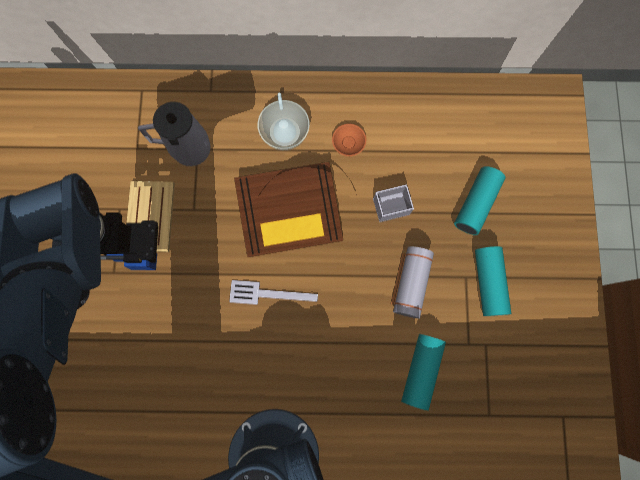

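```bash
python3 -m crank '0 -0.1 0 -0.1 0.5 0.2 1; 0 -0.1 0 0 0.4 0.4 1; 0 0 0 0 0.1 0.5 1; 0 0 0 0 0 0.3 1; 0 0 0 0 0 0 1'
python3 - <<'E'
from plan import *
plan([.450,.345,.126],Rt(90),g=1)
E
```

```text
time: 9.68
position: [0.4475, 0.3477, 0.1444]
tool_rot: [-0.005, 1.0, 0.004, -0.003]
ft_force: [-0.0, 0.3, -2.3]
grip_width: 0.0561
t 9.675 d mm [  2.5  -2.7 -18.4] rot deg [ 0.4 -0.3  0.6] n 1 w 0.0561 F [-0.   0.3 -2.3]
0.09 -0.07 0.12 -0.06 -0.07 0.46 1
```

```bash
python3 -m crank '0 1 0 -0.25 0 0.05 1; 0 1 0 -0.25 -0.05 0.15 1; 0 1 0 -0.25 0 0.1 1; 0 1 0 -0.25 0 0.2 1; 0 0 0 0 0 0 1'
python3 - <<'E'
from plan import *
p=shot("side","s4");cv2.imwrite("pics/s4z.png",cv2.resize(p["img"][40:200,230:430,::-1],(800,640)))
plan([.493,.345,.128],Rt(90,20),g=1)
E
```

```text
time: 10.3
position: [0.4873, 0.3482, 0.1218]
tool_rot: [-0.006, 0.984, 0.005, -0.177]
ft_force: [0.6, -0.0, -3.6]
grip_width: 0.0558
t 10.35 d mm [ 6.6 -2.9  6.1] rot deg [ 0.4 -0.4  0.8] n 1 w 0.0561 F [-0.3 -0.1 -1.2]
0.08 -0.08 0.17 -0.10 -0.07 -0.20 1
```

View pics/s4z.png

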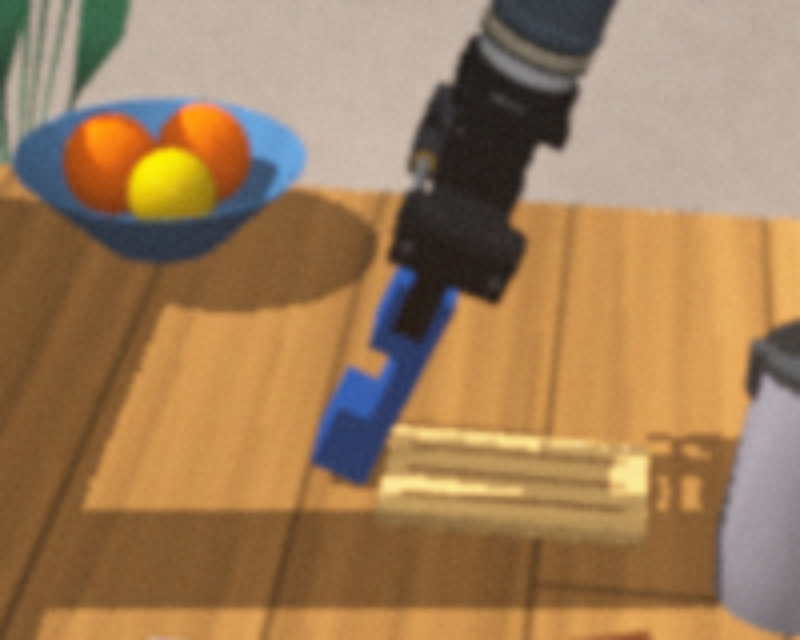

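```bash
python3 -m crank '0 0 0 0 0 0 1; 0 0 0 -0.45 0 0 1; 0 0 0 -0.45 -0.05 -0.05 1; 0 0 0 -0.45 0 -0.05 1' 4
python3 - <<'E'
from plan import *
p=shot("side","s5");cv2.imwrite("pics/s5z.png",cv2.resize(p["img"][40:200,230:430,::-1],(800,640)))
plan([.549-.0065,.345,.125-.018],Rt(90,20),g=1)
E
```

```text
time: 10.85
position: [0.5348, 0.3472, 0.1093]
tool_rot: [-0.009, 0.984, 0.003, -0.178]
ft_force: [-1.1, -0.3, -1.8]
grip_width: 0.056
t 10.9 d mm [ 5.1 -2.1 -1.5] rot deg [ 0.3 -0.3  1. ] n 1 w 0.0561 F [ 1.9  0.4 -1.6]
0.06 -0.05 0.20 -0.13 -0.06 -0.01 1
```

View pics/s5z.png

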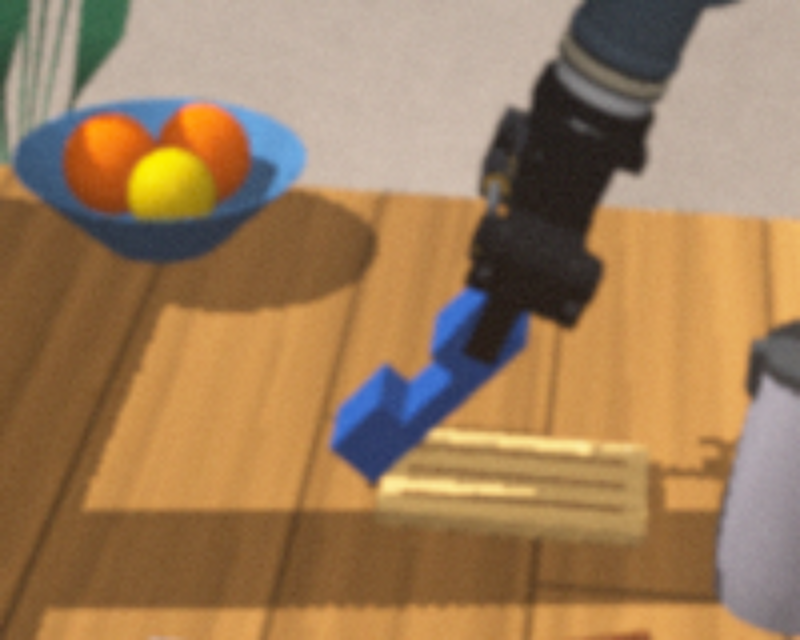

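The block pivots in the grip against the trivet's end (foot at about 375,470 in the crop), tilted about 45°. I continue the arc.

```bash
python3 -m crank '0 -0.3 0 -0.4 -0.05 0.1 1; 0 -0.5 0 -0.35 0 0.15 1; 0 -0.5 0 -0.35 0 0.2 1; 0 -0.5 0 -0.3 0 0.3 1'
python3 - <<'E'
from plan import *
p=shot("side","s6");cv2.imwrite("pics/s6z.png",cv2.resize(p["img"][40:200,230:430,::-1],(800,640)))
plan([.599-.003,.345,.066-.018],Rt(90,10),g=1)
E
```

```text
time: 11.4
position: [0.5828, 0.3466, 0.0631]
tool_rot: [-0.009, 0.996, 0.004, -0.094]
ft_force: [0.2, -0.2, -1.1]
grip_width: 0.0558
t 11.45 d mm [ 14.1  -1.3 -13.2] rot deg [ 0.4 -0.8  1. ] n 1 w 0.0562 F [-1.3 -0.3 -2.9]
0.07 -0.17 0.21 -0.41 -0.04 0.26 1
```

View pics/s6z.png

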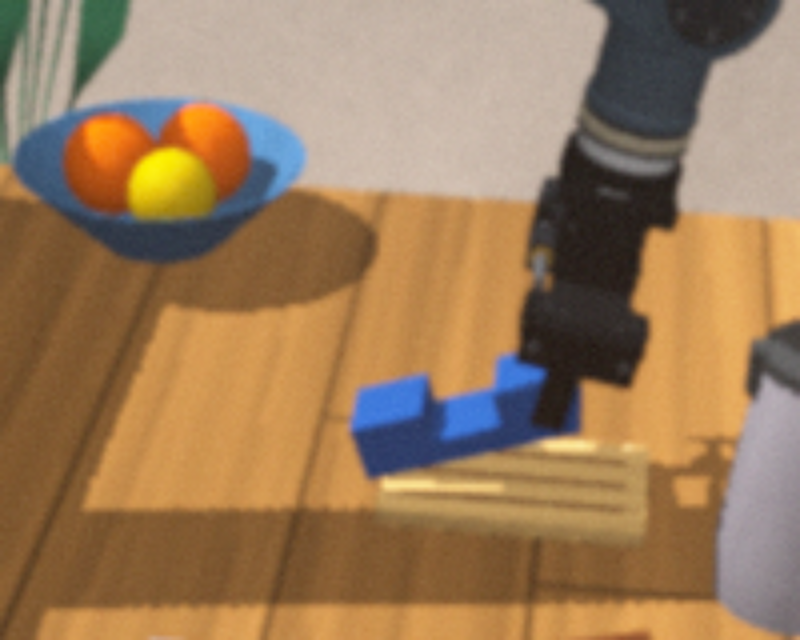

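```bash
python3 -m crank '0 -0.3 0 -0.2 0 0.4 1; 0 -0.3 0 -0.05 0 0.4 1; 0 -0.2 0 0 0 0.2 1; 0 0 0 0 0 0 1'
python3 - <<'E'
from plan import *
p=shot("side","s7");cv2.imwrite("pics/s7z.png",cv2.resize(p["img"][40:200,230:430,::-1],(800,640)))
plan([.599-.003,.345,.02],Rt(90,5),g=1)
E
```

```text
time: 11.95
position: [0.5864, 0.3467, 0.0219]
tool_rot: [-0.01, 0.998, 0.004, -0.056]
ft_force: [0.3, -0.4, -1.3]
grip_width: 0.056
t 12.0 d mm [ 9.6 -1.7 -2. ] rot deg [ 0.4 -1.4  1.1] n 1 w 0.0561 F [-0.3 -0.4 -1.7]
0.08 -0.28 0.23 -0.24 -0.05 0.02 1
```

View pics/s7z.png

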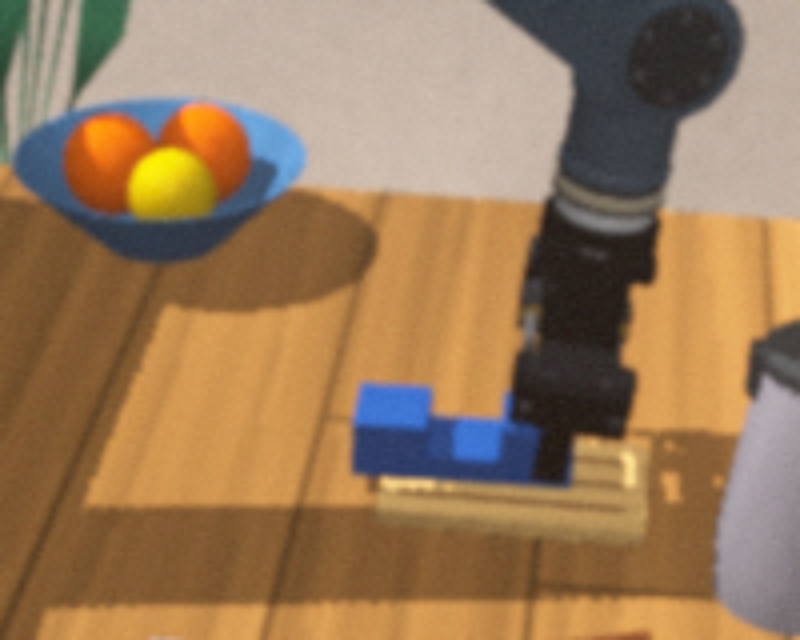

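```bash
python3 -m crank '0 0 0 0 0 0 -1; 0 0 0 0 0 0 -1; 0 -0.3 0 0 0 -0.2 -1; 0 -0.5 0 0 0 -0.6 -1; 0 -0.5 0 0.2 0 -0.9 -1'
python3 - <<'E'
from fit import *
from plan import *
pt=shot("top","t8"); ps=shot("side","s8")
print(find("block_center",pt)[:2],find("block_center",ps)[:2])
plan([.53,.345,.06],Rt(90),g=-1)
E
```

```text
time: 12.62
position: [0.5826, 0.3453, 0.0907]
tool_rot: [-0.009, 1.0, 0.004, 0.002]
ft_force: [0.2, 0.5, 0.2]
grip_width: 0.0862
[(0.56, [0.514, 0.344, 0.049])] [(0.61, [0.599, -0.272, 0.032]), (0.59, [0.525, 0.323, 0.042])]
t 12.825 d mm [-52.9  -1.1 -32.1] rot deg [0.6 0.3 1.1] n 2 w 0.087 F [ 0.1  0.3 -0.4]
0.06 0.03 0.11 0.66 -0.00 0.40 -1; 0.06 0.03 0.11 0.66 -0.01 0.40 -1
```

View pics/s8.png

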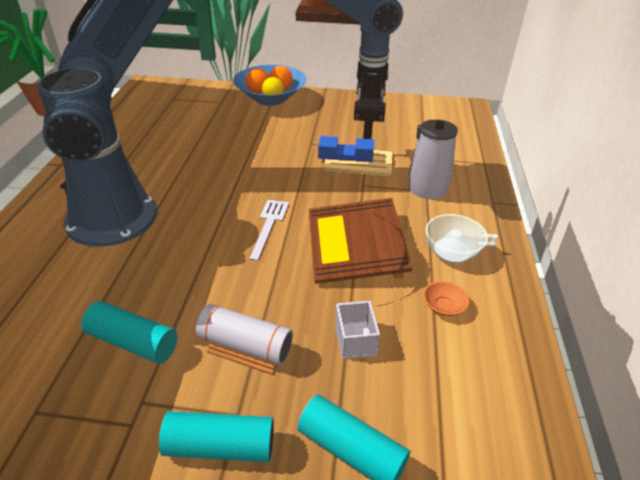

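View pics/t8.png

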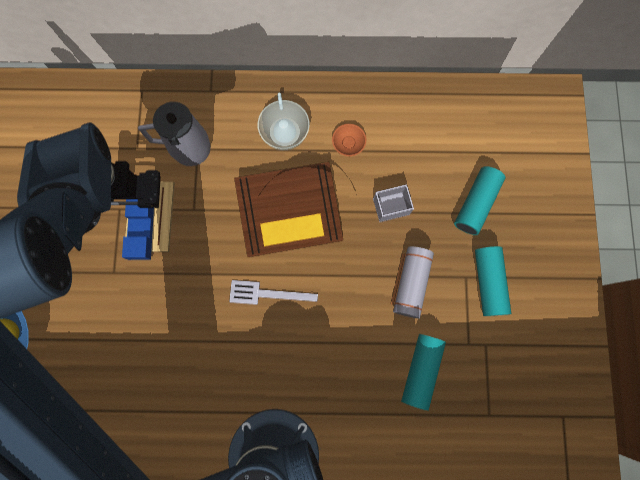

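```bash
cat >> fit.py <<'E'
def bluemask(p,cx,cy,w=60):
    im=p["img"].astype(int); r,g,b=im[...,0],im[...,1],im[...,2]
    m=((b>r+35)&(b>g+25)).astype(np.uint8); z=np.zeros_like(m)
    s=np.s_[max(0,cy-w):cy+w,max(0,cx-w):cx+w]; z[s]=m[s]
    cs,_=cv2.findContours(z,0,2); c=np.concatenate([c for c in cs if cv2.contourArea(c)>25]); h=cv2.convexHull(c)
    o=np.zeros_like(z); cv2.fillPoly(o,[h],1); return o.astype(np.float32)
E
python3 - <<'E'
from fit import *
ps=viewer.camera("side"); m=bluemask(ps,347,150,35)
f=lambda v:-iou(m,hull(ps,box(np.array([v[0],v[1],.032]),R.from_euler('z',v[2]).as_matrix(),(.15,.056,.04))))
r=search(f,[.53,.345,0.],[.01,.01,.1]);print(r.x,r.fun,m.sum())
pt=viewer.camera("top")
for u,v in[(124,236),(152,234),(152,258),(123,259),(152,218),(152,224)]: print(ray(pt,u,v,.052).round(4))
cv2.imwrite("pics/t9z.png",cv2.resize(pt["img"][160:280,100:220,::-1],(600,600),interpolation=cv2.INTER_CUBIC))
E
```

```text
[0.52686816 0.35074811 0.02326628] -0.9531984925270081 1235.0
[0.5019 0.3722 0.052 ]
[0.5077 0.3051 0.052 ]
[0.4493 0.3007 0.052 ]
[0.446  0.3697 0.052 ]
[0.5473 0.3082 0.052 ]
[0.5324 0.307  0.052 ]
```

View pics/t9z.png

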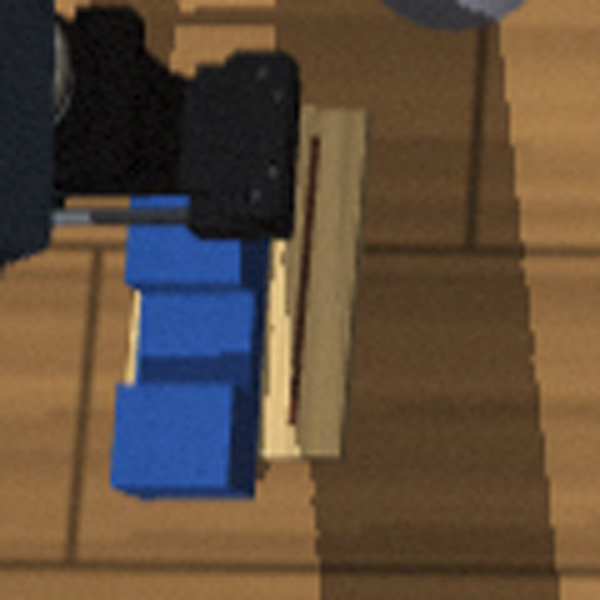

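```bash
python3 -m crank '0 0 0.2 0.6 0 0.2 -1; 0 0 0 0.6 0.05 0.3 -1; 0 0 0 0.2 0 0.3 -1; 0 0 0 0 0 0 -1'
python3 - <<'E'
from plan import *
plan([.527,.347,.017],Rt(90.5),g=-1)
E
```

```text
time: 13.42
position: [0.5255, 0.346, 0.0525]
tool_rot: [0.001, 1.0, 0.003, -0.001]
ft_force: [0.3, -0.1, 0.7]
grip_width: 0.0872
t 13.425 d mm [  1.5   1.  -35.5] rot deg [ 0.4 -0.1 -0.6] n 1 w 0.0872 F [ 0.3 -0.1  0.7]
0.07 -0.03 -0.12 -0.04 0.02 0.89 -1
```

```bash
python3 -m crank '0 0 0 0 0 0.5 -1; 0 0 0 0 0 0.3 -1; 0 0 0 0 0 0.05 -1; 0 0 0 0 0 0 -1'
python3 -m crank '0 0 0 0 0 0 1; 0 0 0 0 0 0 1; 0 0 0 0 0 0 1; 0 0 0 0 0 0 1' 20
python3 - <<'E'
from plan import *
plan([.527,.347,.017],Rt(90.5),g=-1)
E
```

```text
time: 13.92
position: [0.5287, 0.3462, 0.0155]
tool_rot: [0.002, 1.0, 0.004, 0.0]
ft_force: [-1.5, -0.1, 0.1]
grip_width: 0.0873
time: 14.42
position: [0.5297, 0.3465, 0.0169]
tool_rot: [0.001, 1.0, 0.004, 0.001]
ft_force: [1.6, -0.4, -1.5]
grip_width: 0.0559
t 14.425 d mm [-2.7  0.5  0.1] rot deg [ 0.5  0.2 -0.7] n 1 w 0.0559 F [ 1.6 -0.4 -1.5]
0.09 0.03 -0.13 0.07 0.01 -0.00 -1
```

```bash
python3 -m crank '0 0 0 0 0 -0.6 1; 0 0 0 0 0 -0.8 1; 0 0 0 0 0 -0.8 1; 0 0 0 0 0 -0.5 1'
python3 - <<'E'
from plan import *
c,s=np.cos(np.radians(10.8)),np.sin(np.radians(10.8))
plan([.529,-.034,.12],Rt(10.8,-8,(-s,c,0)),g=1)
shot("side","s10")
E
```

```text
time: 14.92
position: [0.5258, 0.3442, 0.1235]
tool_rot: [0.001, 1.0, 0.002, -0.004]
ft_force: [0.1, -0.9, -2.3]
grip_width: 0.0562
t 14.925 d mm [   3.2 -378.2   -3.5] rot deg [-6.8 -6.  78.9] n 16 w 0.0562 F [ 0.1 -0.9 -2.3]
-0.08 -0.08 0.99 -0.01 -0.59 0.00 1; -0.08 -0.08 0.99 -0.06 -0.59 -0.00 1; -0.08 -0.08 0.99 -0.11 -0.58 -0.00 1; -0.08 -0.08 0.99 -0.16 -0.57 -0.01 1; -0.08 -0.08 0.99 -0.21 -0.55 -0.01 1
-0.08 -0.08 0.99 -0.25 -0.53 -0.01 1; -0.08 -0.08 0.99 -0.30 -0.51 -0.02 1; -0.08 -0.08 0.99 -0.34 -0.48 -0.02 1; -0.08 -0.08 0.99 -0.38 -0.45 -0.02 1; -0.08 -0.08 0.99 -0.42 -0.42 -0.02 1
-0.08 -0.08 0.99 -0.45 -0.38 -0.02 1; -0.08 -0.08 0.99 -0.48 -0.34 -0.02 1; -0.08 -0.08 0.99 -0.51 -0.30 -0.02 1; -0.08 -0.08 0.99 -0.53 -0.25 -0.02 1; -0.08 -0.08 0.99 -0.55 -0.20 -0.01 1
-0.08 -0.08 0.99 -0.57 -0.16 -0.01 1
```

View pics/s10.png

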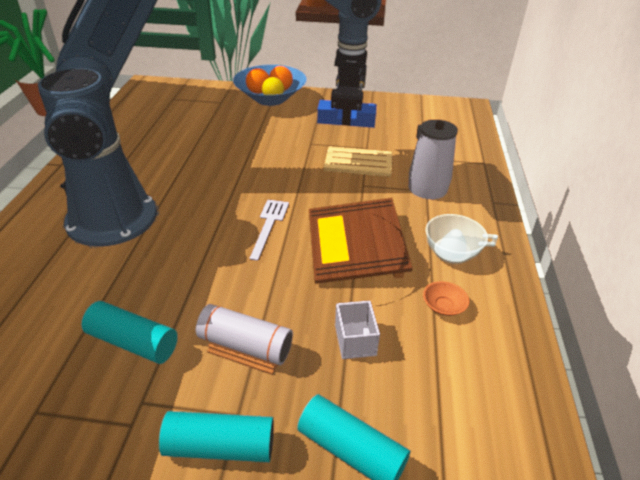

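The block is held level by its middle at (347,112), clear of the trivet. Carry it to the board.

```bash
python3 -m crank '-0.1 -0.1 1 0 -0.6 0 1; -0.1 -0.1 1 -0.05 -0.6 0 1; -0.1 -0.1 1 -0.1 -0.6 0 1; -0.1 -0.1 1 -0.15 -0.55 0 1; -0.1 -0.1 1 -0.2 -0.55 0 1'
python3 -m crank '-0.1 -0.1 1 -0.25 -0.55 0 1; -0.1 -0.1 1 -0.3 -0.5 0 1; -0.1 -0.1 1 -0.35 -0.5 0 1; -0.1 -0.1 1 -0.4 -0.45 0 1; -0.1 -0.1 1 -0.4 -0.4 0 1'
python3 - <<'E'
from plan import *
c,s=np.cos(np.radians(10.8)),np.sin(np.radians(10.8))
plan([.529,-.034,.11],Rt(10.8,-8,(-s,c,0)),g=1)
E
```

```text
time: 15.6
position: [0.5237, 0.2244, 0.1207]
tool_rot: [0.223, 0.974, 0.024, 0.019]
ft_force: [-0.0, -0.8, -2.7]
grip_width: 0.0558
time: 16.23
position: [0.5187, 0.1017, 0.1114]
tool_rot: [0.435, 0.899, 0.042, 0.036]
ft_force: [0.4, 0.5, -3.0]
grip_width: 0.0558
t 16.225 d mm [  10.3 -135.7   -1.4] rot deg [-1.4 -1.8 27.4] n 6 w 0.0558 F [ 0.4  0.5 -3. ]
-0.05 -0.06 0.91 -0.47 -0.32 -0.01 1; -0.05 -0.06 0.91 -0.49 -0.28 -0.01 1; -0.05 -0.06 0.91 -0.51 -0.24 -0.01 1; -0.05 -0.06 0.91 -0.53 -0.20 -0.01 1; -0.05 -0.06 0.91 -0.55 -0.15 -0.01 1
-0.05 -0.06 0.91 -0.56 -0.11 -0.01 1
```

```bash
python3 -m crank '-0.05 -0.05 0.9 -0.45 -0.3 -0.05 1; -0.05 -0.05 0.9 -0.5 -0.25 0 1; -0.05 -0.05 0.9 -0.5 -0.25 0 1; -0.05 -0.05 0.9 -0.5 -0.2 0 1; -0.05 -0.1 0.8 -0.45 -0.15 0 1'
python3 -m crank '0 0 0 0 0 0 1'
python3 - <<'E'
from plan import *
c,s=np.cos(np.radians(10.8)),np.sin(np.radians(10.8))
plan([.529,-.034,.06],Rt(10.8,-8,(-s,c,0)),g=1)
E
```

```text
time: 16.85
position: [0.5219, -0.0084, 0.1062]
tool_rot: [0.605, 0.794, 0.05, 0.041]
ft_force: [0.0, -0.4, -2.8]
grip_width: 0.0556
time: 16.98
position: [0.5217, -0.0094, 0.1058]
tool_rot: [0.605, 0.793, 0.05, 0.04]
ft_force: [-0.1, -0.2, -2.0]
grip_width: 0.0556
t 16.975 d mm [  7.3 -24.6 -45.8] rot deg [-0.6 -0.4  4.5] n 2 w 0.0556 F [-0.1 -0.2 -2. ]
-0.06 -0.04 0.45 -0.32 -0.07 0.57 1; -0.06 -0.04 0.45 -0.32 -0.06 0.57 1
```

```bash
python3 -m crank '-0.05 0 0.5 -0.35 -0.05 0.2 1; -0.05 0 0.4 -0.35 -0.05 0.4 1; 0 0 0 0 0 0.4 1; 0 0 0 0 0 0 1'
python3 - <<'E'
from plan import *
c,s=np.cos(np.radians(10.8)),np.sin(np.radians(10.8))
plan([.529,-.034,.036],Rt(10.8,-8,(-s,c,0)),g=1)
p=shot("top","t11"); cv2.imwrite("pics/t11z.png",cv2.resize(p["img"][140:280,220:360,::-1],(600,600),interpolation=cv2.INTER_CUBIC))
E
```

```text
time: 17.48
position: [0.5301, -0.0362, 0.063]
tool_rot: [0.637, 0.768, 0.056, 0.041]
ft_force: [-0.6, 0.4, -3.3]
grip_width: 0.056
t 17.475 d mm [ -1.1   2.2 -27. ] rot deg [-0.1 -0.5 -0.2] n 1 w 0.056 F [-0.6  0.4 -3.3]
-0.03 -0.09 -0.03 0.05 -0.11 0.67 1
```

View pics/t11z.png

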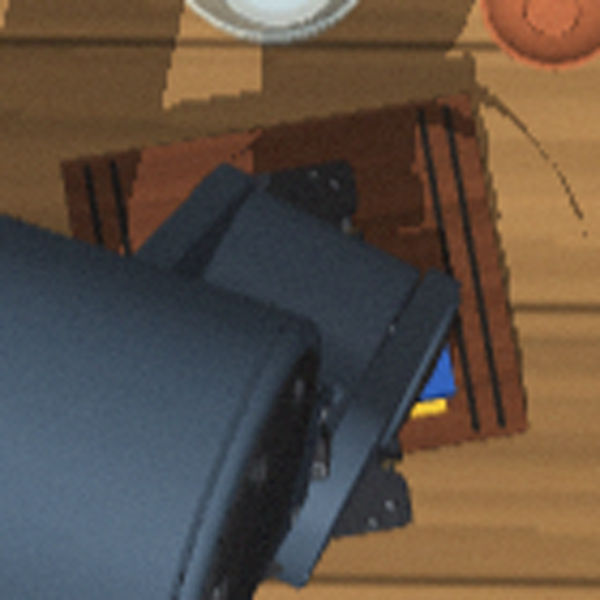

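```bash
python3 -m crank '0 0 0 0.05 -0.05 0.35 1; 0 0 0 0 0 0.15 1; 0 0 0 0 0 0 1'
python3 - <<'E'
from plan import *
c,s=np.cos(np.radians(10.8)),np.sin(np.radians(10.8))
plan([.529,-.034,.034],Rt(10.8,-8,(-s,c,0)),g=1)
p=shot("side","s12"); cv2.imwrite("pics/s12z.png",cv2.resize(p["img"][180:300,280:440,::-1],(800,600),interpolation=cv2.INTER_CUBIC))
E
```

```text
time: 17.9
position: [0.5312, -0.0329, 0.0428]
tool_rot: [0.636, 0.769, 0.056, 0.042]
ft_force: [-0.2, 0.1, -2.5]
grip_width: 0.0559
t 17.9 d mm [-2.2 -1.1 -8.8] rot deg [-0.  -0.4 -0. ] n 1 w 0.0559 F [-0.2  0.1 -2.5]
-0.00 -0.08 -0.00 -0.02 -0.09 0.21 1
```

View pics/s12z.png

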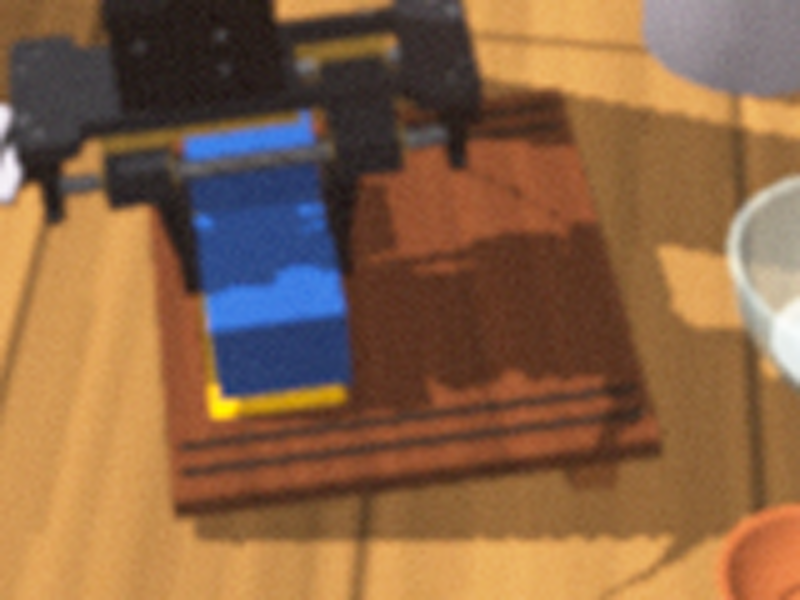

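```bash
python3 -m crank '0 0 0 0 -0.1 0.2 1; 0 0 0 0 0 0.05 1; 0 0 0 0 0 0 1'
python3 - <<'E'
from plan import *
c,s=np.cos(np.radians(10.8)),np.sin(np.radians(10.8))
plan([.529,-.034,.034],Rt(10.8,-8,(-s,c,0)),g=1)
p=shot("side","s13"); cv2.imwrite("pics/s13z.png",cv2.resize(p["img"][180:300,280:440,::-1],(800,600),interpolation=cv2.INTER_CUBIC))
E
```

```text
time: 18.32
position: [0.5281, -0.0332, 0.0326]
tool_rot: [0.636, 0.769, 0.056, 0.042]
ft_force: [0.1, 1.3, -0.7]
grip_width: 0.0555
t 18.325 d mm [ 0.9 -0.8  1.4] rot deg [ 0.  -0.4 -0. ] n 1 w 0.0555 F [ 0.1  1.3 -0.7]
0.00 -0.08 -0.00 -0.02 0.02 -0.03 1
```

View pics/s13z.png

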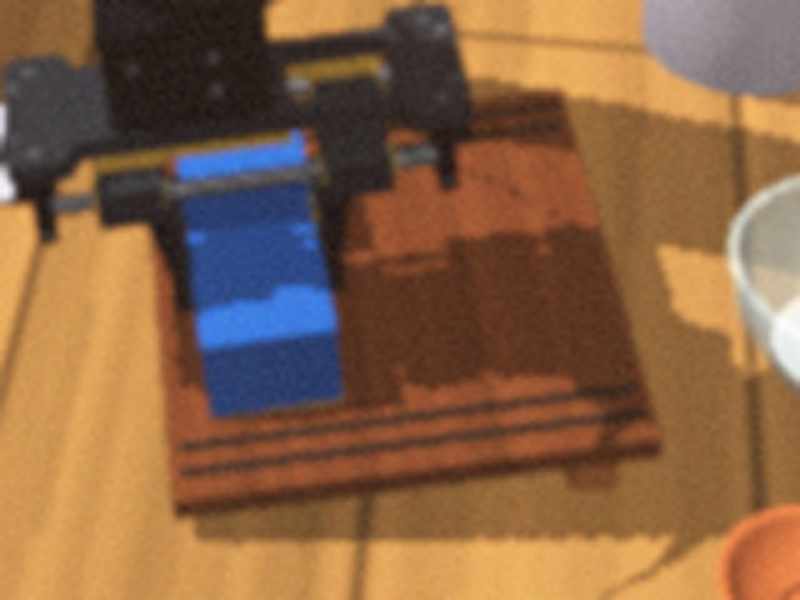

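```bash
python3 -m crank '0 0 0 0 0 0 -1; 0 0 0 0 0 0 -1; 0 0 0 0 0 0 -1; 0 0 0 0 0 -0.4 -1; 0 0 0 0 0 -0.7 -1'
python3 -m crank '0 0 0 0 0 -0.9 -1; 0 0 0 0 0 -0.9 -1; 0 0 0 0 0 -0.7 -1'
python3 - <<'E'
from fit import *
from plan import *
plan([.402,-.324,.16],Rt(76.3),g=-1)
ps=shot("side","s14"); pt=viewer.camera("top")
cv2.imwrite("pics/s14z.png",cv2.resize(ps["img"][180:300,280:440,::-1],(800,600),interpolation=cv2.INTER_CUBIC))
m=bluemask(ps,332,240,40); n8=np.radians(8); a=np.radians(10.8)
Rr=R.from_euler('z',10.8,degrees=True)
band=np.array([.529,-.030,.0278]); 
def pts(v,z=.032):
    Rm=(R.from_euler('z',v[2])*R.from_euler('y',-n8)).as_matrix()
    c=np.array([v[0],v[1],0]); 
    e=Rr.inv().apply(c-band); c[2]=.0278+np.tan(n8)*e[0]+.02/np.cos(n8)
    return box(c,Rm,(.056,.15,.04))
r=search(lambda v:-iou(m,hull(ps,pts(v))),[.527,-.03,.188],[.01,.01,.08]); print(r.x,r.fun)
e=Rr.inv().apply(np.array([r.x[0],r.x[1],0])-band); print("in band",e[:2],np.degrees(r.x[2])-10.8)
E
```

```text
time: 19.0
position: [0.5227, -0.035, 0.0773]
tool_rot: [0.636, 0.769, 0.056, 0.042]
ft_force: [0.3, -0.1, -0.2]
grip_width: 0.0862
time: 19.38
position: [0.508, -0.0385, 0.182]
tool_rot: [0.636, 0.768, 0.056, 0.043]
ft_force: [0.4, 0.4, 0.5]
grip_width: 0.0869
t 19.375 d mm [-106.  -285.5  -22. ] rot deg [  7.4   4.3 -65.4] n 14 w 0.0869 F [0.4 0.4 0.5]
0.11 0.06 -0.93 -0.47 -0.28 -0.00 -1; 0.11 0.06 -0.93 -0.44 -0.32 -0.00 -1; 0.11 0.06 -0.93 -0.41 -0.36 -0.00 -1; 0.11 0.06 -0.93 -0.38 -0.39 -0.00 -1; 0.11 0.06 -0.93 -0.35 -0.42 0.00 -1
0.11 0.06 -0.93 -0.31 -0.45 0.00 -1; 0.11 0.06 -0.93 -0.28 -0.47 0.01 -1; 0.11 0.06 -0.93 -0.24 -0.49 0.01 -1; 0.11 0.06 -0.93 -0.20 -0.51 0.01 -1; 0.11 0.06 -0.93 -0.16 -0.52 0.02 -1
0.11 0.06 -0.93 -0.11 -0.53 0.02 -1; 0.11 0.06 -0.93 -0.07 -0.54 0.02 -1; 0.11 0.06 -0.93 -0.03 -0.54 0.03 -1; 0.11 0.06 -0.93 0.02 -0.54 0.03 -1
[ 0.52446816 -0.02941311  0.21030571] -0.9568175673484802
in band [-0.0043416   0.00142568] 1.2496293378191972
```

View pics/s14z.png

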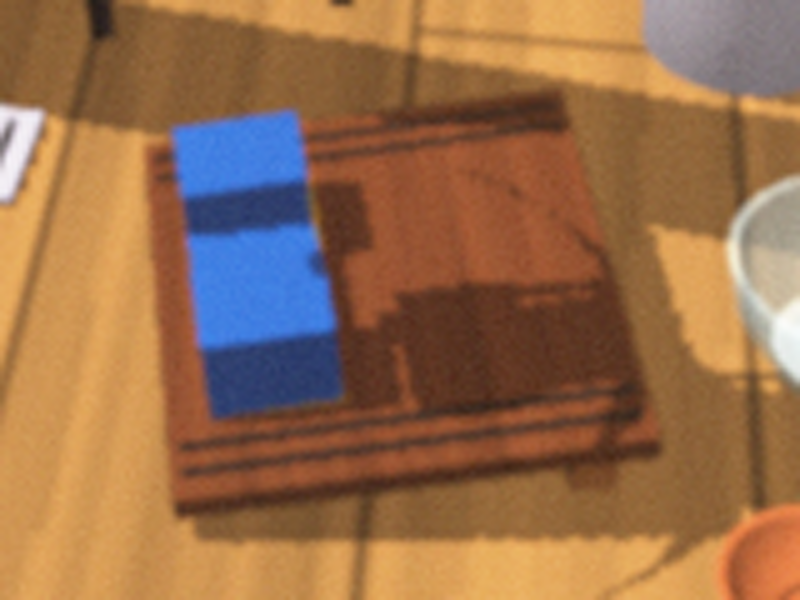

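```bash
python3 -m crank '0.1 0.05 -0.95 -0.45 -0.3 0 -1; 0.1 0.05 -0.95 -0.45 -0.3 0 -1; 0.1 0.05 -0.95 -0.4 -0.35 0 -1; 0.1 0.05 -0.95 -0.4 -0.4 0 -1; 0.1 0.05 -0.95 -0.35 -0.4 0 -1'
python3 -m crank '0.1 0.05 -0.95 -0.3 -0.45 0 -1; 0.1 0.05 -0.95 -0.3 -0.45 0 -1; 0.1 0.05 -0.95 -0.25 -0.5 0 -1; 0.1 0.05 -0.95 -0.2 -0.5 0 -1; 0.1 0.05 -0.95 -0.15 -0.5 0 -1'
python3 - <<'E'
from plan import *
plan([.402,-.324,.13],Rt(76.3),g=-1)
E
```

```text
time: 20.1
position: [0.4705, -0.1414, 0.1759]
tool_rot: [0.457, 0.888, 0.036, 0.034]
ft_force: [-0.1, -0.3, 0.8]
grip_width: 0.0869
time: 20.72
position: [0.4332, -0.2458, 0.1684]
tool_rot: [0.258, 0.966, 0.014, 0.018]
ft_force: [0.7, 0.3, 0.7]
grip_width: 0.0869
t 20.725 d mm [-31.2 -78.2 -38.4] rot deg [  1.9   1.8 -16.2] n 4 w 0.0869 F [0.7 0.3 0.7]
0.09 0.09 -0.81 -0.07 -0.53 0.22 -1; 0.09 0.09 -0.81 -0.03 -0.53 0.23 -1; 0.09 0.09 -0.81 0.00 -0.53 0.23 -1; 0.09 0.09 -0.81 0.04 -0.53 0.24 -1
```

```bash
python3 -m crank '0.1 0.1 -0.85 -0.05 -0.5 0.2 -1; 0.1 0.1 -0.85 -0.05 -0.5 0.25 -1; 0.1 0.1 -0.8 0 -0.5 0.25 -1; 0 0.1 -0.6 0 -0.35 0.2 -1; 0 0 0 0 0 0 -1'
python3 - <<'E'
from plan import *
plan([.402,-.324,.029],Rt(76.3),g=-1)
shot("side","s15")
E
```

```text
time: 21.35
position: [0.4047, -0.3165, 0.1282]
tool_rot: [0.123, 0.992, 0.004, -0.003]
ft_force: [0.1, -0.1, -0.8]
grip_width: 0.0863
t 21.35 d mm [ -2.7  -7.5 -99.2] rot deg [ 0.4 -0.4 -0.4] n 3 w 0.0863 F [ 0.1 -0.1 -0.8]
0.03 -0.03 -0.03 0.00 -0.07 0.83 -1; 0.03 -0.03 -0.03 0.00 -0.07 0.83 -1; 0.03 -0.03 -0.03 0.01 -0.07 0.83 -1
```

View pics/s15.png

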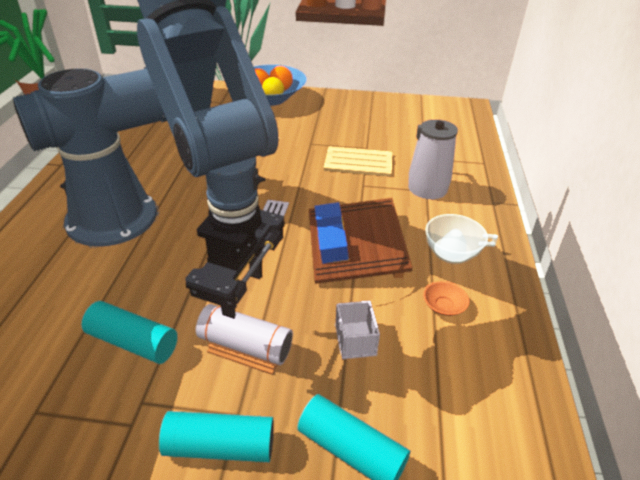

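```bash
python3 -m crank '0 0 0 0 -0.2 0.4 -1; 0 0 0 0 0 0.3 -1; 0 0 0 0 0 0 -1'
python3 - <<'E'
from plan import *
plan([.402,-.324,.029],Rt(76.3),g=-1)
E
```

```text
time: 21.78
position: [0.4025, -0.3221, 0.0987]
tool_rot: [0.122, 0.992, 0.005, -0.003]
ft_force: [0.2, 0.5, -0.3]
grip_width: 0.0872
t 21.775 d mm [ -0.5  -1.9 -69.7] rot deg [ 0.5 -0.4 -0.4] n 2 w 0.0872 F [ 0.2  0.5 -0.3]
0.05 -0.04 -0.04 -0.01 -0.03 0.87 -1; 0.05 -0.04 -0.04 -0.00 -0.03 0.87 -1
```

```bash
python3 -m crank '0 0 0 0 -0.05 0.4 -1; 0 0 0 0 0 0.5 -1; 0 0 0 0 0 0.5 -1; 0 0 0 0 0 0.2 -1; 0 0 0 0 0 0 -1'
python3 - <<'E'
from plan import *
plan([.402,-.324,.029],Rt(76.3),g=-1)
shot("side","s16")
E
```

```text
time: 22.4
position: [0.402, -0.3232, 0.0308]
tool_rot: [0.122, 0.993, 0.005, -0.003]
ft_force: [-0.9, -0.1, 0.3]
grip_width: 0.0871
t 22.4 d mm [-0.  -0.8 -1.8] rot deg [ 0.5 -0.4 -0.3] n 1 w 0.0871 F [-0.9 -0.1  0.3]
0.10 -0.09 -0.07 -0.01 -0.02 0.05 -1
```

View pics/s16.png

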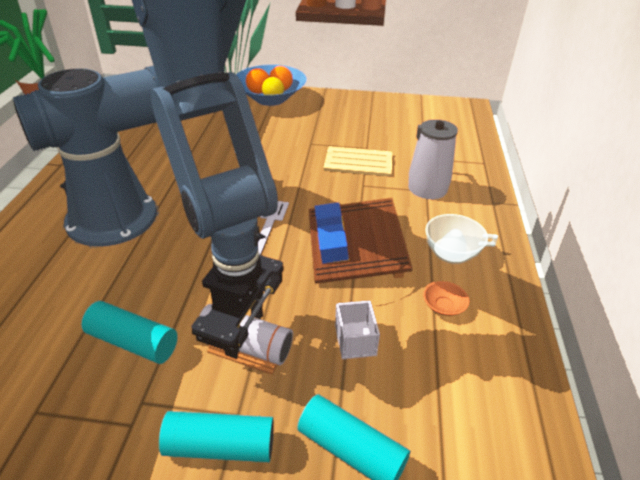

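```bash
python3 -m crank '0 0 0 0 0 0.1 1; 0 0 0 0 0 0 1; 0 0 0 0 0 0 1; 0 0 0 0 0 0 1' 25
python3 - <<'E'
from plan import *
plan([.402,-.324,.029],Rt(76.3),g=1)
E
python3 -m crank '0 0 0 0 0 -0.5 1; 0 0 0 0 0 -0.7 1; 0 0 0 0 0 -0.8 1; 0 0 0 0 0 -0.7 1; 0 0 0 0 0 -0.4 1' 25
python3 - <<'E'
from plan import *
c,s=np.cos(np.radians(10.8)),np.sin(np.radians(10.8))
plan([.584,-.020,.16],Rt(11.5,-8,(-s,c,0)),g=1)
shot("side","s17")
E
```

```text
time: 22.95
position: [0.4029, -0.3243, 0.0284]
tool_rot: [0.122, 0.993, 0.003, -0.002]
ft_force: [-0.4, 0.1, -1.6]
grip_width: 0.0633
t 22.95 d mm [-0.9  0.3  0.6] rot deg [ 0.3 -0.2 -0.3] n 1 w 0.0633 F [-0.4  0.1 -1.6]
0.07 -0.05 -0.06 0.02 0.00 -0.01 1
time: 23.58
position: [0.4012, -0.3226, 0.1533]
tool_rot: [0.122, 0.992, 0.006, -0.005]
ft_force: [-0.1, -0.4, -2.2]
grip_width: 0.0635
t 23.575 d mm [182.8 302.6   6.7] rot deg [-6.9 -5.5 64.3] n 13 w 0.0635 F [-0.1 -0.4 -2.2]
-0.11 -0.09 0.99 -0.20 0.65 -0.01 1; -0.11 -0.09 0.99 -0.14 0.66 -0.00 1; -0.11 -0.09 0.99 -0.09 0.67 0.01 1; -0.11 -0.09 0.99 -0.03 0.68 0.01 1; -0.11 -0.09 0.99 0.03 0.68 0.02 1
-0.11 -0.09 0.99 0.09 0.67 0.03 1; -0.11 -0.09 0.99 0.15 0.66 0.03 1; -0.11 -0.09 0.99 0.21 0.65 0.04 1; -0.11 -0.09 0.99 0.26 0.63 0.04 1; -0.11 -0.09 0.99 0.31 0.60 0.04 1
-0.11 -0.09 0.99 0.36 0.57 0.05 1; -0.11 -0.09 0.99 0.41 0.54 0.05 1; -0.11 -0.09 0.99 0.46 0.50 0.05 1
```

View pics/s17.png

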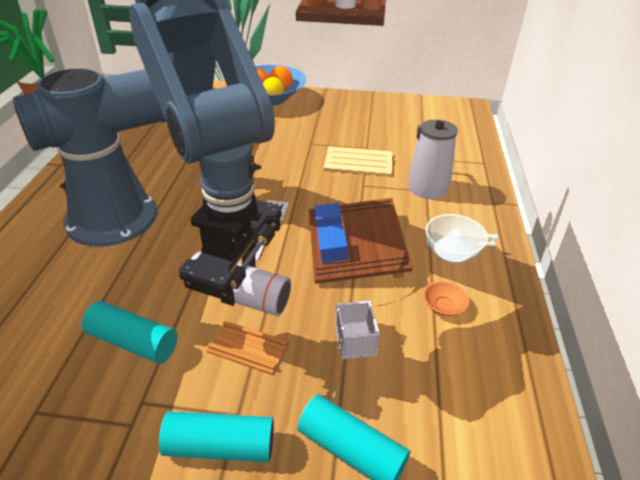

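```bash
python3 -m crank '-0.1 -0.1 1 -0.2 0.65 0 1; -0.1 -0.1 1 -0.15 0.65 0 1; -0.1 -0.1 1 -0.1 0.65 0 1; -0.1 -0.1 1 -0.05 0.65 0 1; -0.1 -0.1 1 0.05 0.65 0 1'
python3 -m crank '-0.1 -0.1 1 0.1 0.65 0 1; -0.1 -0.1 1 0.15 0.65 0 1; -0.1 -0.1 1 0.2 0.65 0 1; -0.1 -0.1 1 0.25 0.65 0 1; -0.1 -0.1 1 0.3 0.6 0 1'
python3 - <<'E'
from plan import *
c,s=np.cos(np.radians(10.8)),np.sin(np.radians(10.8))
plan([.587,-.018,.13],Rt(11.5,-8,(-s,c,0)),g=1)
E
```

```text
time: 24.25
position: [0.4718, -0.2085, 0.1561]
tool_rot: [0.343, 0.939, 0.024, 0.018]
ft_force: [0.5, -0.2, -2.5]
grip_width: 0.0636
time: 24.88
position: [0.5433, -0.0901, 0.1609]
tool_rot: [0.545, 0.837, 0.04, 0.036]
ft_force: [-0.4, -0.2, -2.1]
grip_width: 0.0634
t 24.875 d mm [ 43.7  72.1 -30.9] rot deg [-1.8 -0.7 12.4] n 3 w 0.0634 F [-0.4 -0.2 -2.1]
-0.12 -0.05 0.83 0.41 0.55 0.31 1; -0.12 -0.05 0.83 0.45 0.51 0.31 1; -0.12 -0.05 0.83 0.48 0.48 0.32 1
```

```bash
python3 -m crank '-0.1 -0.05 0.8 0.4 0.55 0.1 1; -0.1 -0.05 0.8 0.45 0.5 0.2 1; -0.1 -0.05 0.8 0.4 0.4 0.2 1; 0 0 0 0 0 0 1'
python3 - <<'E'
from plan import *
c,s=np.cos(np.radians(10.8)),np.sin(np.radians(10.8))
plan([.586,-.018,.094],Rt(11.5,-8,(-s,c,0)),g=1)
p=shot("side","s18"); cv2.imwrite("pics/s18z.png",cv2.resize(p["img"][150:300,270:470,::-1],(800,600),interpolation=cv2.INTER_CUBIC))
E
```

```text
time: 25.38
position: [0.5809, -0.0178, 0.143]
tool_rot: [0.631, 0.773, 0.05, 0.041]
ft_force: [-0.7, -1.5, -2.8]
grip_width: 0.0634
t 25.375 d mm [  5.1  -0.2 -49. ] rot deg [-0.6 -0.1  0.1] n 2 w 0.0634 F [-0.7 -1.5 -2.8]
-0.06 -0.01 0.01 -0.01 -0.02 0.62 1; -0.06 -0.01 0.01 -0.01 -0.02 0.62 1
```

View pics/s18z.png

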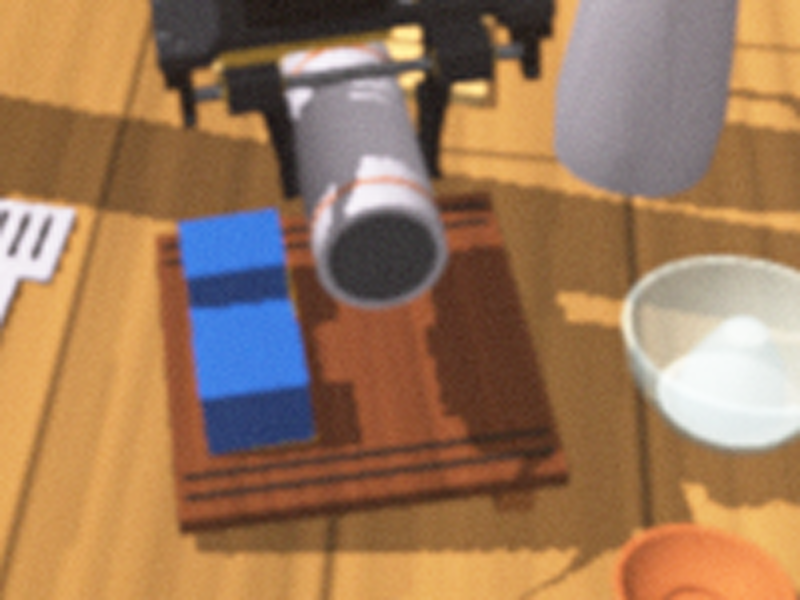

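```bash
python3 -m crank '-0.05 0 0 0 0 0.3 1; -0.05 0 0 0 0.05 0.5 1; 0 0 0 0 0 0.3 1; 0 0 0 0 0 0 1'
python3 - <<'E'
from plan import *
c,s=np.cos(np.radians(10.8)),np.sin(np.radians(10.8))
plan([.5823+.006,-.0183+.001,.0579+.001],Rt(11.5,-8,(-s,c,0)),g=1)
p=shot("side","s19"); cv2.imwrite("pics/s19z.png",cv2.resize(p["img"][150:300,270:470,::-1],(800,600),interpolation=cv2.INTER_CUBIC))
E
```

```text
time: 25.92
position: [0.5867, -0.0196, 0.0967]
tool_rot: [0.631, 0.773, 0.052, 0.043]
ft_force: [-0.1, 0.4, -2.9]
grip_width: 0.0633
t 25.925 d mm [  1.6   2.3 -37.8] rot deg [-0.3 -0.1  0. ] n 1 w 0.0633 F [-0.1  0.4 -2.9]
-0.05 -0.02 0.00 0.05 -0.08 0.94 1
```

View pics/s19z.png

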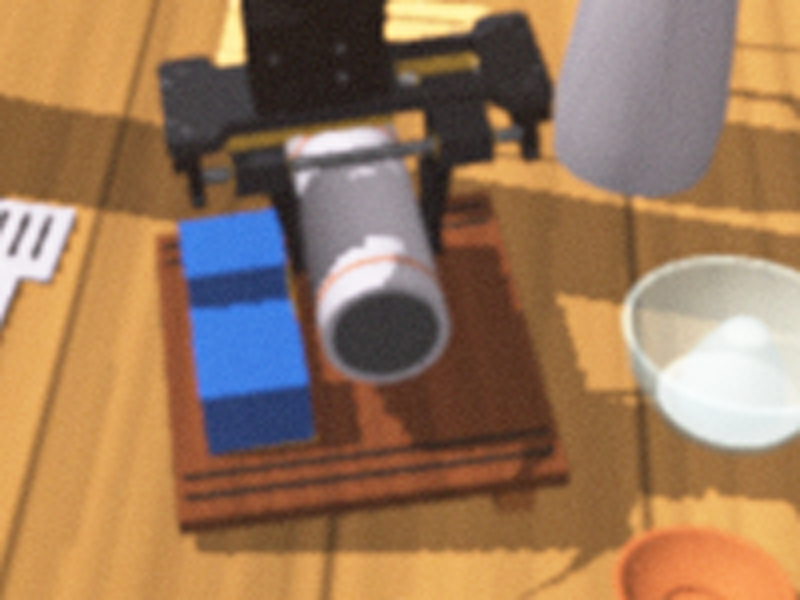

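```bash
python3 -m crank '0 0 0 0 0 0.25 1; 0 0 0 0 0 0.3 1; 0 0 0 0 0 0.2 1; 0 0 0 0 0 0 1'
python3 - <<'E'
from plan import *
c,s=np.cos(np.radians(10.8)),np.sin(np.radians(10.8))
plan([.5823+.006,-.0183+.001,.0579+.001],Rt(11.5,-8,(-s,c,0)),g=1)
p=shot("side","s20"); cv2.imwrite("pics/s20z.png",cv2.resize(p["img"][150:300,270:470,::-1],(800,600),interpolation=cv2.INTER_CUBIC))
E
```

```text
time: 26.48
position: [0.592, -0.0193, 0.0665]
tool_rot: [0.631, 0.773, 0.053, 0.044]
ft_force: [-0.7, -0.3, -2.5]
grip_width: 0.063
t 26.475 d mm [-3.7  2.  -7.6] rot deg [-0.1 -0.   0. ] n 1 w 0.063 F [-0.7 -0.3 -2.5]
-0.02 -0.00 0.00 0.07 -0.11 0.18 1
```

View pics/s20z.png

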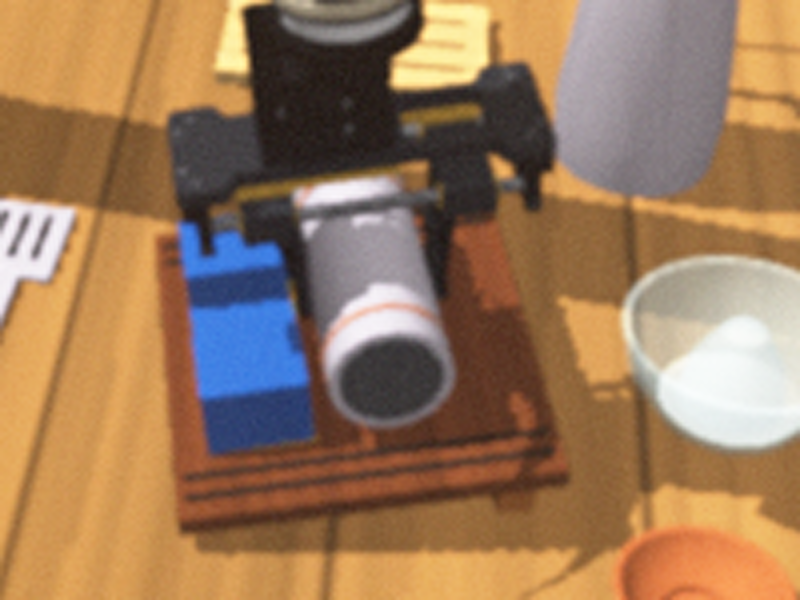

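```bash
python3 -m crank '0 0 0 0 -0.1 0.1 1; 0 0 0 0 0 0.05 1; 0 0 0 0 0 0 1'
python3 - <<'E'
from plan import *
c,s=np.cos(np.radians(10.8)),np.sin(np.radians(10.8))
plan([.5823,-.0183,.0579],Rt(11.5,-8,(-s,c,0)),g=1)
E
```

```text
time: 26.9
position: [0.5893, -0.0201, 0.0605]
tool_rot: [0.631, 0.773, 0.053, 0.045]
ft_force: [1.4, -0.8, -2.7]
grip_width: 0.0637
t 26.9 d mm [-7.   1.8 -2.6] rot deg [-0.  0.  0.] n 1 w 0.0637 F [ 1.4 -0.8 -2.7]
-0.00 0.00 0.00 0.08 -0.17 0.04 1
```

```bash
python3 -m crank '0 0 0 0 -0.1 0.05 1; 0 0 0 0 -0.05 0 1; 0 0 0 0 0 0 1'
python3 - <<'E'
from plan import *
c,s=np.cos(np.radians(10.8)),np.sin(np.radians(10.8))
plan([.5823,-.0183,.0579],Rt(11.5,-8,(-s,c,0)),g=1)
p=shot("side","s21"); cv2.imwrite("pics/s21z.png",cv2.resize(p["img"][150:300,270:470,::-1],(800,600),interpolation=cv2.INTER_CUBIC))
E
```

```text
time: 27.28
position: [0.5839, -0.0214, 0.0582]
tool_rot: [0.631, 0.773, 0.054, 0.046]
ft_force: [0.6, 0.8, -1.9]
grip_width: 0.0633
t 27.275 d mm [-1.6  3.1 -0.3] rot deg [0.1 0.1 0. ] n 1 w 0.0633 F [ 0.6  0.8 -1.9]
0.01 0.01 0.00 0.09 -0.02 0.00 1
```

View pics/s21z.png

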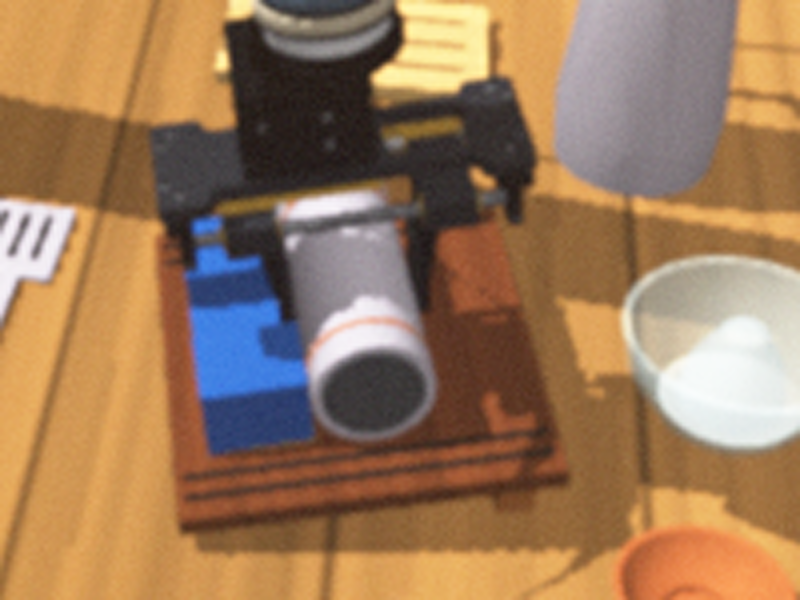

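```bash
python3 -m crank '0 0 0 0.05 -0.05 0.05 1; 0 0 0 0.05 -0.05 0.05 1; 0 0 0 0 0 0 1'
python3 - <<'E'
from plan import *
c,s=np.cos(np.radians(10.8)),np.sin(np.radians(10.8))
plan([.5823,-.0183,.0579],Rt(11.5,-8,(-s,c,0)),g=1)
E
```

```text
time: 27.7
position: [0.584, -0.0216, 0.0586]
tool_rot: [0.631, 0.772, 0.055, 0.052]
ft_force: [-0.2, 0.8, -1.3]
grip_width: 0.0635
t 27.7 d mm [-1.7  3.3 -0.7] rot deg [0.6 0.5 0.1] n 1 w 0.0635 F [-0.2  0.8 -1.3]
0.13 0.10 0.01 0.09 -0.03 0.01 1
```

```bash
python3 -m crank '0 0 0 0 -0.05 0.05 1; 0 0 0 0 0 0 0.2; 0 0 0 0 0 0 -0.2; 0 0 0 0 0 0 -0.6; 0 0 0 0 0 0 -1' 3
python3 -m crank '0 0 0 0 0 0 -1'
python3 - <<'E'
from plan import *
c,s=np.cos(np.radians(10.8)),np.sin(np.radians(10.8))
plan([.5823,-.0183,.0579],Rt(11.5,-8,(-s,c,0)),g=1)
p=shot("side","s22"); cv2.imwrite("pics/s22z.png",cv2.resize(p["img"][150:300,270:470,::-1],(800,600),interpolation=cv2.INTER_CUBIC))
E
```

```text
time: 28.32
position: [0.5831, -0.0218, 0.0563]
tool_rot: [0.63, 0.772, 0.055, 0.053]
ft_force: [-0.7, 0.2, -0.6]
grip_width: 0.0732
time: 28.45
position: [0.5828, -0.0217, 0.056]
tool_rot: [0.63, 0.773, 0.055, 0.052]
ft_force: [0.1, 0.5, 0.9]
grip_width: 0.0812
t 28.45 d mm [-0.5  3.4  1.9] rot deg [0.7 0.5 0.1] n 1 w 0.0812 F [0.1 0.5 0.9]
0.14 0.11 0.02 0.09 0.01 -0.05 1
```

View pics/s22z.png

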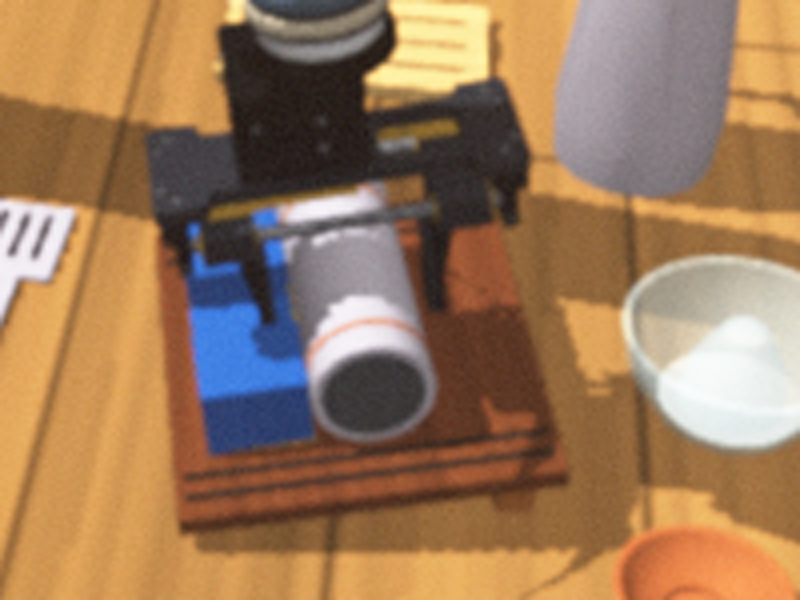

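```bash
python3 -m crank '0 0 0 0 0 0 -1; 0 0 0 0 0 -0.3 -1; 0 0 0 0 0 -0.6 -1; 0 0 0 0 0 -0.9 -1; 0 0 0 0 0 -0.9 -1'
python3 -m crank '0 0 0 0 0 -0.9 -1; 0 0 0 0 0 -0.9 -1; 0 0 0 -0.3 -0.3 -0.7 -1; 0 0 0 0 0 0 -1'
python3 - <<'E'
from fit import *
st()
ps=shot("side","s23"); pt=shot("top","t23"); cv2.imwrite("pics/s23z.png",cv2.resize(ps["img"][150:300,270:470,::-1],(800,600),interpolation=cv2.INTER_CUBIC))
m=greymask(ps,363,235,45); n8=np.radians(8); Rr=R.from_euler('z',10.8,degrees=True); band=np.array([.529,-.030,.0278])
def pts(v):
    c=np.array([v[0],v[1],0]); e=Rr.inv().apply(c-band); c[2]=.0278+np.tan(n8)*e[0]+.032/np.cos(n8)
    return cyl(c,R.from_euler('z',v[2]).as_matrix())
r=search(lambda v:-iou(m,hull(ps,pts(v))),[.582,-.02,1.77],[.01,.01,.08]); e=Rr.inv().apply(np.array([r.x[0],r.x[1],0])-band)
print(r.x,r.fun,"in band",e[:2],np.degrees(r.x[2])-100.8,m.sum())
for n in("juicer","pitcher","dish","spoon"): print(n,find(n,pt)[:1],find(n,ps)[:1])
E
```

```text
time: 29.12
position: [0.5642, -0.0235, 0.1645]
tool_rot: [0.631, 0.773, 0.054, 0.049]
ft_force: [0.7, 1.0, 0.1]
grip_width: 0.087
time: 29.62
position: [0.5402, -0.0402, 0.2715]
tool_rot: [0.63, 0.772, 0.056, 0.054]
ft_force: [-0.1, -0.6, -0.5]
grip_width: 0.0872
29.625 [ 0.5402 -0.0402  0.2715] [[-0.2, 0.968, 0.154], [0.98, 0.199, 0.018], [-0.014, 0.154, -0.988]] 0.08719588354551609 [-0.1 -0.6 -0.5]
[ 0.57841697 -0.0210088   1.79582405] -0.5831393599510193 in band [ 0.05022644 -0.00042788] 2.093138565082242 3325.0
juicer [(0.6, [0.808, 0.0, 0.03])] [(0.77, [0.799, 0.008, 0.04])]
pitcher [(0.67, [0.734, 0.226, 0.148])] [(0.86, [0.746, 0.196, 0.107])]
dish [(0.86, [0.772, -0.166, 0.016])] [(0.97, [0.777, -0.162, 0.019])]
spoon [(0.56, [0.372, -0.03, 0.005])] [(0.92, [0.377, 0.05, 0.009])]
```

View pics/s23z.png

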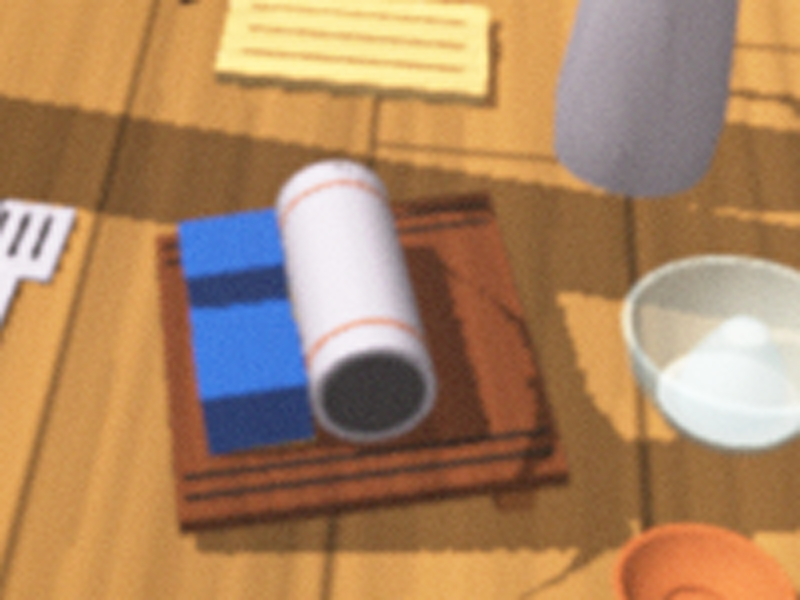

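View pics/t23.png

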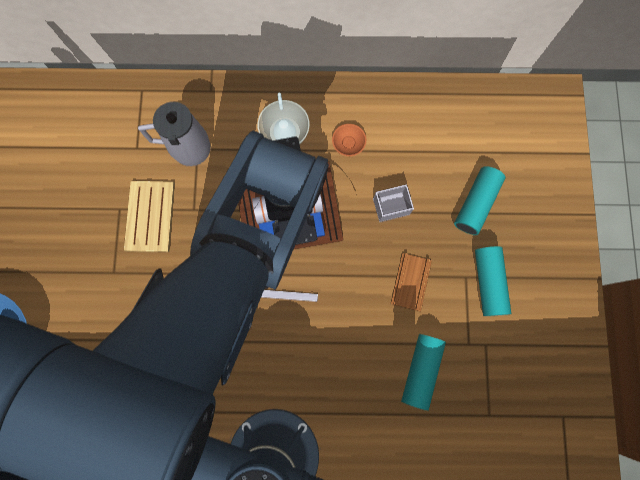

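```bash
python3 - <<'E'
from fit import *
ps=viewer.camera("side"); im=ps["img"].astype(int); lab=cv2.cvtColor(ps["img"],cv2.COLOR_RGB2LAB).astype(int)
m=((lab[...,2]<134)&(lab[...,2]>112)&(abs(lab[...,1]-128)<12)&(im[...,2]<im[...,0]+30)).astype(np.uint8)
z=np.zeros_like(m); z[186:264,335:382]=m[186:264,335:382]
n,l,s,ct=cv2.connectedComponentsWithStats(cv2.morphologyEx(z,cv2.MORPH_CLOSE,np.ones((7,7)))); k=1+s[1:,4].argmax(); m=(l==k).astype(np.float32)
n8=np.radians(8); Rr=R.from_euler('z',10.8,degrees=True); band=np.array([.529,-.030,.0278])
def pts(v):
    c=np.array([v[0],v[1],0]); e=Rr.inv().apply(c-band); c[2]=.0278+np.tan(n8)*e[0]+.032/np.cos(n8)
    return cyl(c,R.from_euler('z',v[2]).as_matrix())
r=search(lambda v:-iou(m,hull(ps,pts(v))),[.582,-.02,1.77],[.01,.01,.08]); e=Rr.inv().apply(np.array([r.x[0],r.x[1],0])-band)
print(r.x,r.fun,"in band",e[:2],np.degrees(r.x[2])-100.8,m.sum())
mb=bluemask(ps,332,240,40)
def pb(v):
    c=np.array([v[0],v[1],0]); e=Rr.inv().apply(c-band); c[2]=.0278+np.tan(n8)*e[0]+.02/np.cos(n8)
    return box(c,(R.from_euler('z',v[2])*R.from_euler('y',-n8)).as_matrix(),(.056,.15,.04))
r=search(lambda v:-iou(mb,hull(ps,pb(v))),[.527,-.03,.188],[.01,.01,.08]); e=Rr.inv().apply(np.array([r.x[0],r.x[1],0])-band)
print("block",r.fun,e[:2],np.degrees(r.x[2])-10.8)
E
```

```text
[ 0.58131205 -0.0210932   1.78314701] -0.956800639629364 in band [ 0.05305443 -0.00105327] 1.3667977604108614 1968.0
block -0.9560081958770752 [-0.00380522  0.0024091 ] 0.54603591108458
```

```bash
python3 -c "
from h import *
print(robot.hand_in()); st()"
```

```text
the job is handed in; nothing more can be done
None
the job is handed in; nothing more can be done
```

I finished the job and handed it in after about 30 s of the 72 s allowed. The hand-in reports no verdict, so everything below is my own camera checks.

**What I did**
- I lifted the block out of the caddy, stood its foot against the trivet's near end, tipped it onto its back in a light grip, and let go.
- I took it again by its middle, laid it notch up on the yellow patch, and let go.
- I laid the tumbler just uphill of the block with one finger in the notch, opened the gripper slowly, and withdrew.

**Last checks (fits to the side picture)**

| Item | Along slope, from patch centre | Across slope | Angle off square |
|---|---|---|---|
| Block | −4 mm | +2 mm | 0.5° |
| Tumbler | +53 mm | −1 mm | 1.4° |

- **Tumbler against block:** their centres are 57 mm apart along the slope, against about 58 mm expected when they touch. The tumbler showed no visible movement after release.
- **Bystanders:** the juicer, pitcher, dish and spoon read within about 10 mm of where they started.

**Checks that failed or disagreed**
- The first tumbler fit was poor because its mask took in neighbouring things; I redid it with a cleaner mask.
- The top camera was mostly blocked by the arm at the end, so the final block and tumbler fits rest on the side camera alone. The top camera's final spoon reading (y −0.03, against 0.05 from the side) comes from a half-hidden view; it did not find the spoon at the start. The side camera shows the spoon unmoved.

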